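# Clear up after a staining run: bottles to the carrier, beakers to drain

## Task

Clear up the staining place after a run. Stand the bottles upright in the three-bay wire carrier in their order of use: the blue-capped one in the left bay as seen from the robot, the black-capped one in the right bay and the green-capped one between them; hang the two rinsed beakers mouth-down over the blue pegs of the draining stand so that each rests on its peg, the large beaker on the long left peg and the small one beside it on the short right peg. Do not tip the bottles, and leave the red-capped bottle and the timer where they are.

Things in the scene. Friction and masses are not known exactly. Their poses are not given: they have to be found in the camera images.
- carrier: Fixed bottle carrier, a steel wire basket 95 x 257 mm: three bays in a row along y, each 79 mm square inside, rods up to 51 mm high, a loop 83 mm high at each end. Origin: on the worktop under the middle bay; bay centres at y = +84 (left, seen from the robot), 0, -84 mm; bay floor at z = 9 mm. x points away from the robot, y to its left, turned up to 0.2 rad.
- drain_stand: Fixed draining stand: white sloping deck, 165 x 190 mm, two blue pegs 16 mm thick, round ended, leaning 0.35 rad from vertical towards the robot (-x). Origin: on the worktop under the deck; x away from the robot, y to its left, turned up to 0.2 rad. Peg tips (x, y, z): long left peg (-24, 48, 157) mm, short right peg (-14, -48, 131) mm; feet at x = 17, z = 46 mm.
- bottle_blue: White reagent bottle with a blue screw cap and a red label band, 66 mm across, 135 mm high, about 0.2 kg. Body up to 96 mm, then a shoulder, cap 38 mm across from 117 to 135 mm. The cap is fixed on and is the place to grip. Origin: centre of the underside, z up.
- bottle_green: Whitish bottle with a green screw cap and a cream label, 64 mm across, 130 mm high, about 0.3 kg. Cap 37 mm across from 112 to 130 mm, fixed on, the place to grip. Origin: centre of the underside, z up.
- bottle_black: Greyish bottle with a black screw cap and a red label band, 62 mm across, 120 mm high, about 0.24 kg. Cap 36 mm across from 103 to 120 mm, fixed on, the place to grip. Origin: centre of the underside, z up.
- beaker_large: Large clear beaker, 96 mm high, upside down on its mouth at the start. 65 mm across at the closed end (on top), 73 at the mouth, 79 over the spout; wall and bottom 2 to 4 mm. Origin: outside of the closed end (top); its z axis points from there to the mouth (down). The round body's axis lies 3 mm to +y of the origin, the spout at -y.
- beaker_small: Small clear beaker, 72 mm high, upside down on its mouth at the start. 51 mm across at the closed end (on top), 59 at the mouth, 65 over the spout; wall and bottom 2 to 4 mm. Origin: outside of the closed end (top); its z axis points from there to the mouth (down). The round body's axis lies 3 mm to +y of the origin, the spout at -y.
- bottle_red: Bystander: white bottle with a red screw cap and a green label band, 70 mm across, 140 mm high, standing at the back. Not part of the job. Origin: centre of the underside.
- timer: Bystander: white wedge-shaped bench timer with a grey display, 53 x 62 x 34 mm, at the left front. Not part of the job. Origin: centre of the underside.
Not all that is in view belongs to the job. Leave any brown look-alike of the bottle_black alone.

How it is judged (in metres and radians):
At the end, for the whole second after the job is handed in: Each bottle stands on the floor of its own bay (blue left, green middle, black right; within 20 mm of the bay centre, tilt under 10 degrees); each beaker hangs mouth-down on its peg (closed end within about 30 mm sideways of the tip, at or just above tip height); all at rest and released (x of bottle_blue in the frame of carrier between -0.02 and 0.02 m and y of bottle_blue in the frame of carrier between 0.064 and 0.104 m and z of bottle_blue in the frame of carrier between 0.002 and 0.016 m and angle between each of bottle_blue, bottle_green, bottle_black's own z axis and vertical below 0.17 rad and linear speed of each of bottle_blue, bottle_green, bottle_black, beaker_large, beaker_small below 0.02 m/s and angular speed of each of bottle_blue, bottle_green, bottle_black, beaker_large, beaker_small below 0.2 rad/s and x of bottle_green in the frame of carrier between -0.02 and 0.02 m and y of bottle_green in the frame of carrier between -0.02 and 0.02 m and z of bottle_green in the frame of carrier between 0.002 and 0.016 m and x of bottle_black in the frame of carrier between -0.02 and 0.02 m and y of bottle_black in the frame of carrier between -0.104 and -0.064 m and z of bottle_black in the frame of carrier between 0.002 and 0.016 m and x of beaker_large in the frame of drain_stand between -0.059 and 0.011 m and y of beaker_large in the frame of drain_stand between 0.018 and 0.078 m and z of beaker_large in the frame of drain_stand between 0.149 and 0.177 m and angle between each of beaker_large, beaker_small's own z axis and vertical above 2.55 rad and x of beaker_small in the frame of drain_stand between -0.049 and 0.021 m and y of beaker_small in the frame of drain_stand between -0.078 and -0.018 m and z of beaker_small in the frame of drain_stand between 0.123 and 0.151 m); the robot touches nothing.
It fails at once if the red-capped bottle, which is not part of the job, is shifted by more than 3 cm (distance of bottle_red from where it was at the start of the episode above 0.03 m).
It fails at once if the bench timer is shifted by more than 3 cm (distance of timer from where it was at the start of the episode above 0.03 m).
It fails at once if a bottle is tipped more than about 50 degrees from upright (angle between any of bottle_blue, bottle_green, bottle_black's own z axis and vertical above 0.9 rad).
It also fails if it takes over 128 s, if anything falls off the work surface, if the arm or the gripper's body presses on something with over 40 N, if the wrist force passes 120 N, or if a joint passes its speed limit or range.

## Robot

A 7-joint arm with a two-finger parallel gripper is mounted at the origin on a cart in front of the work surface, level with it; the furniture and walls round the work are solid. World frame = base frame: x ahead of the robot, y to its left, z up, the work surface at z = 0. Lengths are in mm, angles in rad, forces in N, time in s.
With the tool pointing down it reaches from about 400 to 850 mm from the base axis. Payload 10.4 kg.
Tool frame: the origin (TCP) lies at the very end of the fingers, on their centre line; the grasp point (between the pads) lies 19 mm behind it; y points along the fingers, x is the direction in which the jaws open and shut, and the axes are right-handed (so a half turn about y gives the same grasp; the last joint's range is limited). The gripper opens to 85 mm and grips with 20 to 120 N. Pads are 22 mm wide; open, the fingers measure 114 mm over their backs; the gripper's body (76 mm by 85 mm) begins 54 mm behind the grasp point. The pads swing forward as they close: fully open they stand 13 mm farther back than shut.
Start: joints at [-1.152, 0.332, -0.065, 1.46, 0.022, 1.35, -0.088], TCP at [267.22, 565.017, 231.338] pointing down, gripper open.
Joint ranges: [-2.6, 2.6], [-0.5, 2.12], [-1.47, 1.34], [0.16, 2.42], [-1.27, 4.41], [0.06, 2.06], [-2.6, 2.6]. Speed limits (rad/s): [2.22, 2.22, 2.79, 2.79, 3.14, 3.14, 3.14].

## Interface

Orientations are given as a unit quaternion [x, y, z, w].
In Python, from bench import readout, eyes, env gives the robot as it stands.
- The arm moves only by the tool play_rows, never from a script. Its arguments are lists of equal length, an entry for each row: "hand": the gripper command: -1 is shut, 1 is fully open, values between are in proportion; "offset": the shift along the tool's x, y, z in units of 25 mm (1.0 is 25 mm), a list of three; "turn": the turn about the tool's y in units of 8 degrees (1.0 is 8 degrees). In form: {"hand": [hand, ...], "offset": [[dx, dy, dz], ...], "turn": [turn, ...]}. A call has 1 to 20 rows; each row is the pose to reach, as a shift and turn from the pose measured when the call began, along the tool's axes at that moment; what a row does not reach only later rows make up. A row lasts 1/10 s, in which the tool goes at most 50 mm and 8.59 degrees, less where a joint would pass 70% of its speed; a pose out of reach is approached as far as the arm can. A call with a gripper value outside its range is refused whole. The fingers move at their own pace and stop on an object; "force" is the grip in N (left out, the last holds). Time passes only in rows, so rows that repeat a pose let the fingers close. It gives the time, the measured TCP pose, the force and the opening at its end, in the units of the state.
- readout.state(): the state, without advancing time (a new reading comes with each control period).
- eyes.snapshot(name): name is "scene" or "top" or "wrist"; returns a dict with "frame" (480x640x3 uint8, blue, green, red), "K" (3x3 intrinsics, pixels), "extrinsics" (4x4, takes a point from camera to world coordinates); the wrist camera has in their place "mount" (4x4, takes a point from camera to tool coordinates, whose origin is the TCP and whose axes are the tool frame's). Camera axes: x right, y down, z forward; pixel columns grow to the right and rows downward; lengths in mm; the calibration is good to about 2 mm. A picture is of the moment at which its call begins: read the wrist's pose just before it. There is no depth.
- env.close_job(): hands the job in, once; it reports no verdict.
The state is a dict: "time_s": time; "q": joint angles; "dq": joint speeds; "joint_torque": joint torques, N m; "eef_pos": TCP position; "ee_rot": TCP orientation; "wrist_force": force on the tool from outside, world axes, zero at the start; "wrist_torque": the same for the moment, N m; "opening": finger opening in mm.
Only numpy, scipy, OpenCV 4.12 (cv2) and the standard library are available. Lean on these libraries where they do the work, as an engineer would, in place of code of your own. Each camera call takes 0.05 s, during which the arm holds its last target. There are 200 camera calls.

## Working session

There is one attempt and no reset: what is moved stays moved. The work goes in short steps, Python scripts to look and compute and a tool call to move; the robot and the scene stay as the last step left them, time stands still between calls to the robot, and variables do not carry over. Pictures are saved under pics/ and viewed, about 12 in all and at most 16, crops included, and the job is handed in when it is done.

Besides the shell and the picture viewer there is one more tool, called after "Request:" in YAML: its name, and indented under it one key for each argument. play_rows: Moves the arm, as the interface text tells. Its arguments: {"type":"object","properties":{"hand":{"type":"array","items":{"type":"number"}},"offset":{"type":"array","items":{"type":"array","items":{"type":"number"}}},"turn":{"type":"array","items":{"type":"number"}},"force":{"type":"number"}},"required":["hand","offset","turn"]}

```bash
mkdir -p pics
cat > h.py <<'E'
import cv2, numpy as np
from bench import readout, eyes, env
from scipy.spatial.transform import Rotation as R
def snap(n, f=None):
    s=readout.state(); d=eyes.snapshot(n)
    if n=="wrist":
        T=np.eye(4);T[:3,:3]=R.from_quat(s["ee_rot"]).as_matrix();T[:3,3]=s["eef_pos"]
        d["extrinsics"]=T@np.array(d["mount"])
    if f: cv2.imwrite("pics/"+f,d["frame"])
    return d
def ray(d,u,v):
    E=np.array(d["extrinsics"]);r=E[:3,:3]@np.linalg.inv(d["K"])@[u,v,1]
    return E[:3,3],r/np.linalg.norm(r)
def onz(d,u,v,z):
    o,r=ray(d,u,v);return o+r*(z-o[2])/r[2]
def proj(d,p):
    E=np.linalg.inv(np.array(d["extrinsics"]));c=E[:3,:3]@p+E[:3,3];q=np.array(d["K"])@c;return q[:2]/q[2]
E
python3 - <<'E'
from h import *
a=snap("scene","s0.png");b=snap("top","t0.png")
s=readout.state();print(s)
print(R.from_quat(s["ee_rot"]).as_matrix().round(3))
for d in(a,b):print(np.array(d["extrinsics"]).round(2),np.array(d["K"]).round(1))
E
```

```text
{'time_s': 0.1, 'q': array([-1.1515863 ,  0.33281211, -0.0647266 ,  1.46084185,  0.02158189,
        1.34990746, -0.08847564]), 'dq': array([ 0.0006115 , -0.00052843,  0.00017355, -0.00124397, -0.00110912,
       -0.00103291,  0.00029544]), 'joint_torque': array([ 1.86780017e-03, -6.26741123e+01,  4.95334261e-02, -3.92428172e+01,
        1.62190001e-02,  6.99161479e-03,  2.92010661e-06]), 'eef_pos': array([267.07556808, 564.69396155, 230.60079909]), 'ee_rot': array([ 0.59764404,  0.37793793, -0.37868721, -0.59714364]), 'wrist_force': array([-0.15358422,  0.18730843, -0.97483527]), 'wrist_torque': array([-0.07059827, -0.0390515 , -0.02694311]), 'opening': 85.16782112322443}
[[ 0.428 -0.001 -0.904]
 [ 0.904 -0.001  0.428]
 [-0.001 -1.    -0.   ]]
[[-6.40000e-01 -3.00000e-01  7.00000e-01 -5.85620e+02]
 [-7.60000e-01  2.40000e-01 -6.00000e-01  1.24884e+03]
 [ 2.00000e-02 -9.20000e-01 -3.80000e-01  7.64420e+02]
 [ 0.00000e+00  0.00000e+00  0.00000e+00  1.00000e+00]] [[525.4   0.  320.4]
 [  0.  525.4 246.4]
 [  0.    0.    1. ]]
[[ 1.00000e-02 -1.00000e+00  9.00000e-02  4.94530e+02]
 [-1.00000e+00 -1.00000e-02 -0.00000e+00  2.02800e+02]
 [ 0.00000e+00 -9.00000e-02 -1.00000e+00  1.42799e+03]
 [ 0.00000e+00  0.00000e+00  0.00000e+00  1.00000e+00]] [[487.2   0.  325.1]
 [  0.  487.2 235. ]
 [  0.    0.    1. ]]
```

View pics/s0.png

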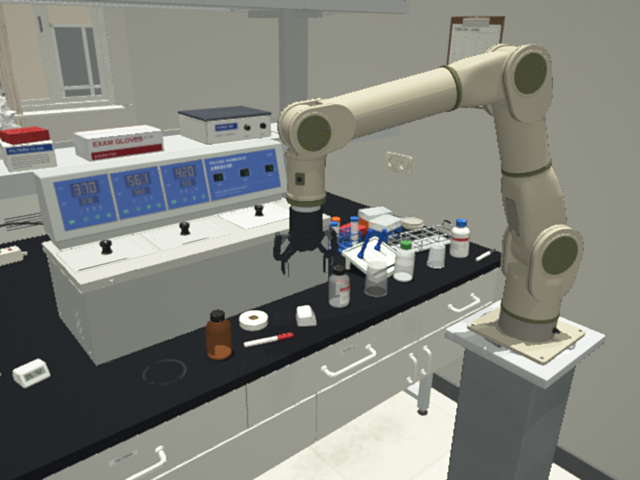

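View pics/t0.png

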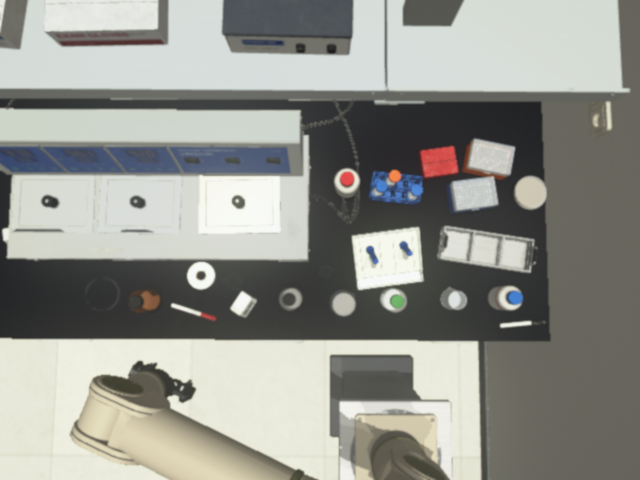

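Run:
```python
from h import *
d=snap("top");f=d["frame"];hsv=cv2.cvtColor(f,cv2.COLOR_BGR2HSV)
c=f[215:325,270:550];cv2.imwrite("pics/t1.png",cv2.resize(c,None,fx=2.85,fy=2.85,interpolation=cv2.INTER_CUBIC))
for n,lo,hi,z in [("blue",(100,120,80),(125,255,255),130),("green",(45,100,60),(80,255,255),125),("pegs",(100,120,40),(130,255,255),145),("red",(0,150,100),(8,255,255),135)]:
    m=cv2.inRange(hsv,lo,hi);m[:150]=0;m[:, :320]=0
    k,l,st,ce=cv2.connectedComponentsWithStats(m)
    for i in range(1,k):
        if st[i,4]>12: print(n,st[i],ce[i].round(1),onz(d,*ce[i],z).round(1))
for n,u,v,z in [("black",290,297,120),("large",343,303,96),("small",454,298,72)]:print(n,onz(d,u,v,z).round(1))
```

```text
blue [370 171  53  33 987] [395.9 187.1] [743.9  11.1 130. ]
blue [412 198   8   5  18] [416.4 200.4] [707.8 -44.  130. ]
blue [367 247   6   4  14] [369.5 248.4] [577.8  82.7 130. ]
blue [374 258   3   5  14] [374.9 260.1] [546.4  68.3 130. ]
blue [508 292  15  12 150] [514.9 297.4] [ 450.3 -301.8  130. ]
green [392 296  11  11  96] [396.9 301. ] [438.6   9.9 125. ]
pegs [370 171  53  33 987] [395.9 187.1] [741.   13.3 145. ]
pegs [412 198   8   5  18] [416.4 200.4] [705.4 -41.2 145. ]
pegs [367 247   6   4  14] [369.5 248.4] [576.8  84.1 145. ]
pegs [374 258   3   5  14] [374.9 260.1] [545.8  69.9 145. ]
pegs [508 292  15  12 150] [514.9 297.4] [ 450.8 -295.9  145. ]
red [420 150  38  28 856] [438.3 162. ] [ 812.3 -103.4  135. ]
red [463 162   5  10  24] [464.8 167.6] [ 797.4 -174.5  135. ]
red [469 170  14   5  24] [475.4 172.3] [ 784.7 -202.9  135. ]
red [341 173  12  13 125] [346.7 178.7] [764.9 144.3 135. ]
black [447.2 293.9 120. ]
large [431.1 151.7  96. ]
small [ 445.6 -155.9   72. ]
```

View pics/t1.png

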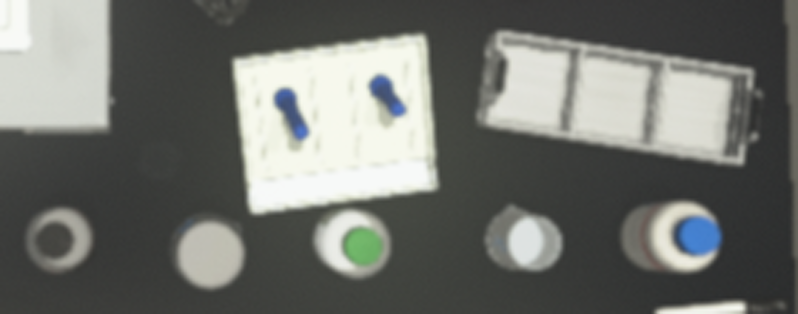

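Top view: the caps, beakers and pegs are all clear. The row from left to right is black, large beaker, green, small beaker, blue, at x≈430–450. The stand is yawed about +0.1 and the carrier about −0.14. I'll fly over the middle and look with the wrist camera.

Request:
play_rows:
  hand: [1,1,1,1,1,1,1,1,1,1,1,1,1,1]
  offset:
    - [-1.2,-1,-1.1]
    - [-2.5,-2,-2.3]
    - [-3.8,-3,-3.6]
    - [-5.1,-4,-4.8]
    - [-6.4,-5,-6.1]
    - [-7.7,-6,-7.3]
    - [-9,-6,-8.5]
    - [-10.3,-6,-9.7]
    - [-11.6,-6,-10.9]
    - [-12.9,-6,-12.1]
    - [-14.2,-6,-13.3]
    - [-15.5,-6,-14.5]
    - [-15.5,-6,-14.5]
    - [-15.5,-6,-14.5]
  turn: [0,0.7,1.5,2.3,3.1,3.9,4.7,5.5,6.3,7.1,7.6,8.1,8.1,8.1]

```text
time_s: 1.55
eef_pos: [429.2, 58.9, 381.1]
ee_rot: [0.707, -0.002, 0.001, -0.707]
wrist_force: [-0.6, 0.6, -0.5]
opening: 85.5
```

```bash
cat >> h.py <<'E'
def go(x,y,z,yaw=None):
    s=readout.state();M=R.from_quat(s["ee_rot"]).as_matrix();p=np.array(s["eef_pos"])
    cy=np.degrees(np.arctan2(M[1,0],M[0,0]))
    o=M.T@(np.array([x,y,z])-p)/25
    t=0 if yaw is None else -((yaw-cy+90)%180-90)/8
    print("t",s["time_s"],"pos",p.round(1),"yaw",cy.round(1),"offset",o.round(2),"turn",round(t,2))
E
python3 - <<'E'
from h import *
d=snap("wrist","w0.png");go(447,294,200,0);print(np.array(d["mount"]).round(2),np.array(d["K"]).round(0))
print(np.array(d["extrinsics"]).round(2))
E
```

```text
t 1.6 pos [429.  60. 381.] yaw -0.1 offset [0.71 7.23 9.37] turn -0.01
[[   1.      0.      0.      1.  ]
 [  -0.     -0.27    0.96 -142.44]
 [   0.     -0.96   -0.27   69.85]
 [   0.      0.      0.      1.  ]] [[338.   0. 317.]
 [  0. 338. 230.]
 [  0.   0.   1.]]
[[ 1.0000e+00 -0.0000e+00 -0.0000e+00  4.3055e+02]
 [-0.0000e+00 -9.6000e-01 -2.7000e-01  1.2879e+02]
 [-0.0000e+00  2.7000e-01 -9.6000e-01  5.2350e+02]
 [ 0.0000e+00  0.0000e+00  0.0000e+00  1.0000e+00]]
```

View pics/w0.png

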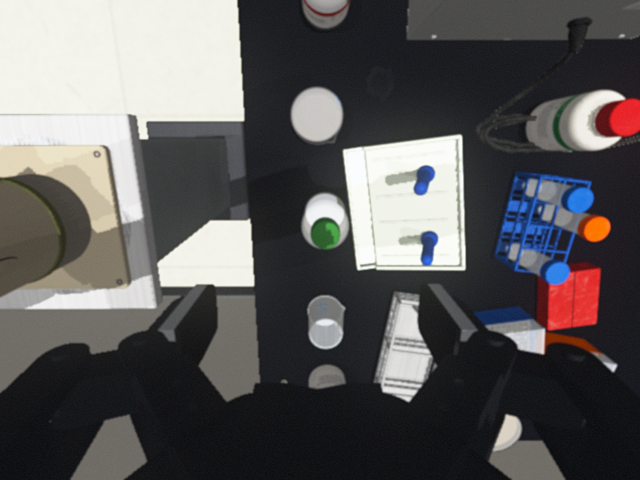

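Run:
```python
from h import *
f=cv2.imread("pics/w0.png");t=cv2.imread("pics/t0.png")
A=cv2.resize(f[120:280,340:480],None,fx=3.5,fy=3.5,interpolation=cv2.INTER_CUBIC)
B=cv2.resize(t[225:295,345:430],None,fx=4,fy=4,interpolation=cv2.INTER_CUBIC)
C=np.zeros((560,840,3),np.uint8);C[:A.shape[0],:A.shape[1]]=A;C[:B.shape[0],500:500+B.shape[1]]=B;cv2.imwrite("pics/c0.png",C[:, :840][:, :])
print(A.shape,B.shape)
for im,r in((f,(120,280,340,480)),(t,(225,295,345,430))):
    h=cv2.cvtColor(im,cv2.COLOR_BGR2HSV);m=cv2.inRange(h,(100,110,30),(130,255,255));q=np.zeros_like(m);q[r[0]:r[1],r[2]:r[3]]=m[r[0]:r[1],r[2]:r[3]]
    for c in cv2.findContours(q,cv2.RETR_EXTERNAL,cv2.CHAIN_APPROX_NONE)[0]:
        if cv2.contourArea(c)>8: print(cv2.minAreaRect(c),cv2.boundingRect(c))
```

```text
(560, 490, 3) (280, 340, 3)
((429.04339599609375, 248.50189208984375), (15.159591674804688, 33.22947692871094), 2.4895529747009277) (421, 232, 17, 34)
((423.94586181640625, 180.1049041748047), (15.746454238891602, 29.317033767700195), 13.240520477294922) (414, 166, 20, 29)
((374.5, 259.5), (5.0, 3.0), 90.0) (373, 257, 4, 6)
((408.5, 252.0), (4.0, 3.0), 90.0) (407, 250, 4, 5)
((369.5, 250.5), (7.0, 5.0), 90.0) (367, 247, 6, 8)
((403.0, 244.5), (4.0, 5.0), 0.0) (401, 242, 5, 6)
```

View pics/c0.png

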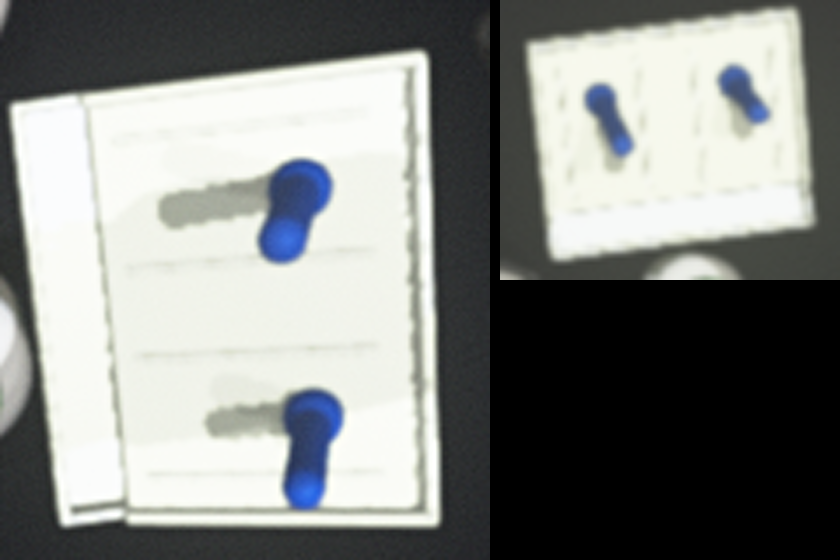

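Run:
```python
from h import *
from scipy.optimize import least_squares
t=eyes.snapshot("top")
w=eyes.snapshot("wrist");s=readout.state();T=np.eye(4);T[:3,:3]=R.from_quat(s["ee_rot"]).as_matrix();T[:3,3]=s["eef_pos"];w["extrinsics"]=T@np.array(w["mount"])
P=np.array([[-21.3,48,149.5],[-11.3,-48,123.5],[17,48,48],[17,-48,48]])
W=np.array([[420.3,188.9],[426.9,259.7],[426.6,173.1],[430,238.6]]);U=np.array([[375.5,261],[409.75,253.25],[370,250],[403.75,245]])
def pts(v):
    c,q=np.cos(v[2]),np.sin(v[2]);return P@np.array([[c,q,0],[-q,c,0],[0,0,1]])+[v[0],v[1],0]
def res(v,a=1,b=1):
    p=pts(v);return np.r_[[a*(proj(w,x)-y)*1.2 for x,y in zip(p,W)],[b*(proj(t,x)-y)*2.6 for x,y in zip(p,U)]].ravel()
for a,b in((1,1),(1,0),(0,1)):
    r=least_squares(res,[560,40,.1],args=(a,b));print(r.x.round(3),res(r.x).round(1))
    v=r.x;c,q=np.cos(v[2]),np.sin(v[2])
    for l in([-9,48],[-3.5,-48],[-24,48],[-14,-48]):print((np.array([[c,-q],[q,c]])@l+v[:2]).round(1))
# tops
hsv=cv2.cvtColor(w["frame"],cv2.COLOR_BGR2HSV)
# beaker circles in the wrist view
g=cv2.cvtColor(w["frame"],cv2.COLOR_BGR2GRAY)
for u,vv,z in((317,114,96),(326,235,130)):print(onz(w,u,vv,z).round(1))
```

```text
[5.71102e+02 2.64940e+01 1.39000e-01] [-1.2  2.7 -1.5  2.4 -1.1  3.3 -1.1  2.6 -2.2  0.  -3.1 -0.8 -2.5 -2.7
 -3.2 -1.3]
[555.5  72.8]
[574.3 -21.5]
[540.7  70.7]
[563.9 -23. ]
[5.72156e+02 2.95500e+01 1.45000e-01] [-0.1 -0.4  0.  -0.3 -0.2  0.6  0.2  0.1 -5.1 -0.8 -6.  -2.2 -5.3 -3.4
 -6.1 -2.5]
[556.3  75.7]
[575.6 -18.5]
[541.5  73.6]
[565.3 -20. ]
[5.69891e+02 2.36240e+01 1.39000e-01] [-2.7  5.8 -2.9  4.9 -2.3  5.8 -2.3  4.8  0.6  1.2 -0.3  0.4  0.2 -1.6
 -0.6 -0.2]
[554.3  69.9]
[573.1 -24.4]
[539.5  67.8]
[562.7 -25.9]
[429.3 155.4  96. ]
[440.4  14.3 130. ]
```

Run:
```python
from h import *
go(450,-300,330,-8)
```

```text
t 1.7 pos [428.9  60.8 381. ] yaw 0.0 offset [  0.84   2.05 -14.43] turn 1.0
```

Request:
play_rows:
  hand: [1,1,1,1,1,1,1,1,1,1,1]
  offset:
    - [0.1,0,-1.3]
    - [0.2,0,-2.9]
    - [0.3,0,-4.6]
    - [0.4,0.3,-6.3]
    - [0.5,0.7,-8]
    - [0.6,1,-9.7]
    - [0.7,1.4,-11.4]
    - [0.8,1.8,-13]
    - [0.8,2,-14.4]
    - [0.8,2,-14.4]
    - [0.8,2,-14.4]
  turn: [0,0.2,0.4,0.6,0.8,1,1,1,1,1,1]

```text
time_s: 2.8
eef_pos: [449.4, -298.7, 330.9]
ee_rot: [0.706, -0.05, 0.048, -0.705]
wrist_force: [0.8, 0.8, 0.0]
opening: 85.6
```

Run:
```python
from h import *
d=snap("wrist","w1.png");go(450,-300,114,-8)
cv2.imwrite("pics/w1z.png",cv2.resize(d["frame"][:360,250:600],None,fx=1.6,fy=1.6))
np.save("w1.npy",d["extrinsics"])
```

```text
t 2.85 pos [ 449.7 -297.9  331.1] yaw -7.9 offset [ 0.03  8.68 -0.07] turn 0.02
```

View pics/w1z.png

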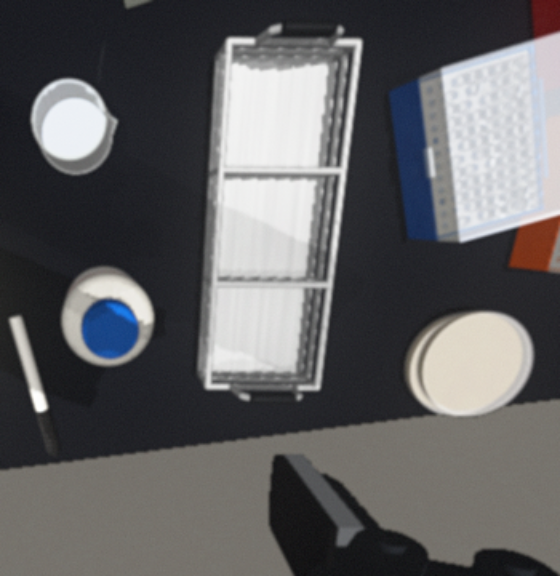

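Run:
```python
from h import *
d=eyes.snapshot("wrist");d["extrinsics"]=np.load("w1.npy")
t=eyes.snapshot("top")
f=lambda u,v:(250+u/1.6,v/1.6)
c=np.array([onz(d,*f(*p),50) for p in((230,43),(358,43),(318,386),(207,386))]);print(c.round(1),c.mean(0).round(1))
for p in ((222,170),(346,170),(215,285),(330,285)):print(onz(d,*f(*p),50).round(1))
l=(c[0]+c[1])/2-(c[2]+c[3])/2;print(np.linalg.norm(l),np.arctan2(-l[0],l[1]))
for i in range(4):print(np.linalg.norm(c[i]-c[i-1]).round(1),end=" ")
print("cap",onz(d,*f(110,328),135).round(1),"small",onz(d,*f(73,129),72).round(1))
g=lambda u,v:(270+u/2.85,215+v/2.85)
c=np.array([onz(t,*g(*p),50) for p in((497,34),(752,71),(742,161),(481,123))]);print(c.round(1),c.mean(0).round(1))
print("top cap",onz(t,*g(699,236),135).round(1),"small",onz(t,*g(533,242),72).round(1),"large",onz(t,*g(210,254),96).round(1),"green",onz(t,*g(363,246),130).round(1),"black",onz(t,*g(53,241),120).round(1))
```

```text
[[ 559.6 -126.1   50. ]
 [ 647.6 -138.4   50. ]
 [ 611.7 -385.8   50. ]
 [ 521.5 -373.3   50. ]] [ 585.1 -255.9   50. ]
[ 547.3 -208.3   50. ]
[ 637.7 -221.    50. ]
[ 535.  -291.8   50. ]
[ 623.7 -304.2   50. ]
249.99426425300916 -0.14846259722145752
250.1 88.9 249.9 91.0 cap [ 451.5 -297.3  135. ] small [ 443.8 -168.9   72. ]
[[ 645.3 -137.9   50. ]
 [ 609.9 -391.5   50. ]
 [ 520.4 -378.6   50. ]
 [ 556.4 -120.6   50. ]] [ 583.  -257.2   50. ]
top cap [ 449.3 -300.8  135. ] small [ 440.4 -164.1   72. ] large [428.1 149.8  96. ] green [438.    9.3 130. ] black [440.5 297.5 120. ]
```

Carrier from both views agrees to about 2 mm: centre (584, −256.5), yaw −0.147. The blue cap is at (450, −299). Next I descend and grip it.

Request:
play_rows:
  hand: [1,1,1,1,1,1,1,1,1,-1,-1,-1,-1,-1,-1,-1]
  offset:
    - [0,1,0]
    - [0,2.4,0]
    - [0,3.8,0]
    - [0,5.2,0]
    - [0,6.6,0]
    - [0,7.8,0]
    - [0,8.6,0]
    - [0,8.6,0]
    - [0,8.6,0]
    - [0,8.6,0]
    - [0,8.6,0]
    - [0,8.6,0]
    - [0,8.6,0]
    - [0,8.6,0]
    - [0,8.6,0]
    - [0,8.6,0]
  turn: [0,0,0,0,0,0,0,0,0,0,0,0,0,0,0,0]
  force: 50

```text
time_s: 4.55
eef_pos: [450.2, -298.0, 117.4]
ee_rot: [0.706, -0.048, 0.048, -0.705]
wrist_force: [-1.3, 0.9, 7.5]
opening: 35.6
```

Run:
```python
from h import *
print(readout.state()["opening"]);go(596.3,-173.4,216,-8.4);go(596.3,-173.4,125,-8.4)
```

```text
35.61907150492594
t 4.55 pos [ 450.2 -298.   117.4] yaw -7.8 offset [ 5.12 -3.94  5.73] turn 0.07
t 4.55 pos [ 450.2 -298.   117.4] yaw -7.8 offset [ 5.11 -0.3   5.73] turn 0.07
```

Request:
play_rows:
  hand: [-1,-1,-1,-1,-1,-1,-1,-1,-1,-1,-1,-1,-1,-1,-1,-1,-1,-1,-1,-1]
  offset:
    - [0,-0.5,0]
    - [0,-1.5,0]
    - [0,-2.7,0]
    - [0,-3.8,0.2]
    - [0.4,-4.3,0.7]
    - [1,-4.3,1.4]
    - [1.8,-4.3,2.2]
    - [2.6,-4.3,3]
    - [3.4,-4.3,3.8]
    - [4.1,-4.3,4.6]
    - [4.7,-4.3,5.2]
    - [5.1,-4.3,5.6]
    - [5.1,-4.3,5.7]
    - [5.1,-4,5.7]
    - [5.1,-3.4,5.7]
    - [5.1,-2.8,5.7]
    - [5.1,-2.2,5.7]
    - [5.1,-1.9,5.7]
    - [5.1,-1.9,5.7]
    - [5.1,-1.9,5.7]
  turn: [0,0,0,0,0,0.1,0.1,0.1,0.1,0.1,0.1,0.1,0.1,0.1,0.1,0.1,0.1,0.1,0.1,0.1]

```text
time_s: 6.55
eef_pos: [596.0, -174.3, 165.1]
ee_rot: [0.705, -0.053, 0.054, -0.705]
wrist_force: [0.0, -0.3, -1.1]
opening: 35.4
```

Run:
```python
from h import *
print(readout.state()["opening"]);go(596.3,-173.4,126,-8.4);d=snap("top");cv2.imwrite("pics/t2.png",cv2.resize(d["frame"][215:325,400:550],None,fx=4,fy=4,interpolation=cv2.INTER_CUBIC))
```

```text
35.36759678216845
t 6.55 pos [ 596.  -174.3  165.1] yaw -8.6 offset [0.01 1.57 0.04] turn -0.03
```

View pics/t2.png

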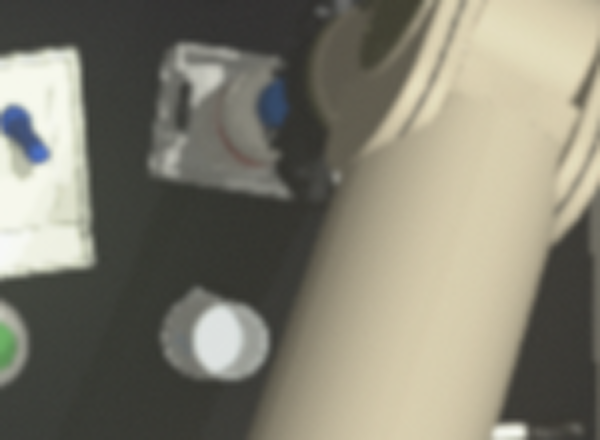

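Request:
play_rows:
  hand: [-1,-1,-1,-1,-1,-1,-1,-1,-1]
  offset:
    - [0,0.3,0]
    - [0,0.6,0]
    - [0,0.9,0]
    - [0,1.2,0]
    - [0,1.35,0]
    - [0,1.5,0]
    - [0,1.5,0]
    - [0,1.5,0]
    - [0,1.5,0]
  turn: [0,0,0,0,0,0,0,0,0]

```text
time_s: 7.5
eef_pos: [596.4, -174.5, 128.3]
ee_rot: [0.705, -0.052, 0.054, -0.705]
wrist_force: [-0.8, 0.3, -1.7]
opening: 35.1
```

Run:
```python
from h import *
t=eyes.snapshot("top");go(596.3,-173.4,260)
print(onz(t,457.75,300.25,72).round(1),"mouth",onz(t,448.8,299.2,0).round(1))
d=eyes.snapshot("wrist");d["extrinsics"]=np.load("w1.npy")
f=lambda u,v:(250+u/1.6,v/1.6)
print("small w1 closed",onz(d,*f(68,113),72).round(1),"mouth",onz(d,*f(74,138),0).round(1))
```

```text
t 7.55 pos [ 596.4 -174.5  128.3] yaw -8.6 offset [ 0.   -5.27  0.04] turn 0
[ 439.5 -166.2   72. ] mouth [ 439.4 -159.7    0. ]
small w1 closed [ 442.  -158.5   72. ] mouth [ 440.6 -164.8    0. ]
```

Request:
play_rows:
  hand: [-1,-1,0,1,1,1,1,1,1,1,1]
  offset:
    - [0,0.08,0]
    - [0,0.08,0]
    - [0,0.08,0]
    - [0,0.08,0]
    - [0,0.08,0]
    - [0,-0.4,0]
    - [0,-1.2,0]
    - [0,-2.4,0]
    - [0,-3.6,0]
    - [0,-4,0]
    - [0,-4,0]
  turn: [0,0,0,0,0,0,0,0,0,0,0]

```text
time_s: 8.7
eef_pos: [596.9, -174.7, 230.3]
ee_rot: [0.705, -0.051, 0.055, -0.705]
wrist_force: [0.5, 0.4, -0.1]
opening: 85.6
```

Run:
```python
from h import *
go(440.5,-230,230,8)
```

```text
t 8.7 pos [ 596.9 -174.7  230.3] yaw -8.6 offset [-5.85 -0.02 -3.12] turn -2.08
```

Request:
play_rows:
  hand: [1,1,1,1,1,1,1]
  offset:
    - [-1.2,0,-0.6]
    - [-2.5,0,-1.3]
    - [-3.8,0,-2]
    - [-5,0,-2.7]
    - [-5.9,0,-3.1]
    - [-5.9,0,-3.1]
    - [-5.9,0,-3.1]
  turn: [-0.5,-1,-1.5,-2,-2,-2,-2]

```text
time_s: 9.4
eef_pos: [439.3, -228.7, 229.1]
ee_rot: [0.706, 0.047, -0.044, -0.705]
wrist_force: [0.4, -0.2, 0.5]
opening: 85.6
```

Run:
```python
from h import *
d=snap("wrist","w2.png");go(440.5,-163,42,8);np.save("w2.npy",d["extrinsics"]);print(proj(d,np.array([440,-163,72])),proj(d,np.array([440,-163,0])))
```

```text
t 9.45 pos [ 439.8 -228.5  229.2] yaw 7.4 offset [0.33 7.48 2.61] turn -0.07
[325.54328394 141.19712518] [323.57693567 140.09354354]
```

View pics/w2.png

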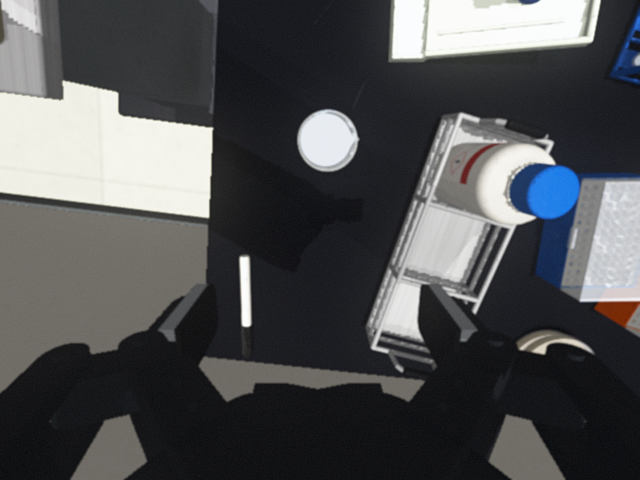

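Camera is straight over the small beaker: its disc is at (328,140), so the beaker is at about (442, −163). The blue bottle stands upright in the left bay. Next I grip the small beaker.

Request:
play_rows:
  hand: [1,1,1,1,1,1,1,1,1,1,-1,-1,-1,-1,-1,-1,-1]
  offset:
    - [0.2,0.3,1.2]
    - [0.4,1,2.4]
    - [0.4,2.2,2.6]
    - [0.4,3.6,2.6]
    - [0.4,5,2.6]
    - [0.4,6.2,2.6]
    - [0.4,7,2.6]
    - [0.4,7.5,2.6]
    - [0.4,7.5,2.6]
    - [0.4,7.5,2.6]
    - [0.4,7.5,2.6]
    - [0.4,7.5,2.6]
    - [0.4,7.5,2.6]
    - [0.4,7.5,2.6]
    - [0.4,7.5,2.6]
    - [0.4,7.5,2.6]
    - [0.4,7.5,2.6]
  turn: [0,0,0,0,0,0,0,0,0,0,0,0,0,0,0,0,0]
  force: 30

```text
time_s: 11.15
eef_pos: [443.0, -163.0, 42.7]
ee_rot: [0.706, 0.048, -0.043, -0.705]
wrist_force: [-3.3, 0.7, 8.9]
opening: 52.8
```

Run:
```python
from h import *
print(readout.state()["opening"]);go(574.5,-21,260,8);go(574.5,-21,107,8)
```

```text
52.77661826399501
t 11.15 pos [ 443.  -163.    42.7] yaw 7.4 offset [ 6.01 -8.66  4.94] turn -0.07
t 11.15 pos [ 443.  -163.    42.7] yaw 7.4 offset [ 5.97 -2.54  4.95] turn -0.07
```

Request:
play_rows:
  hand: [-1,-1,-1,-1,-1,-1,-1,-1,-1,-1,-1,-1]
  offset:
    - [0,-0.5,0]
    - [0,-1.5,0]
    - [0,-3,0]
    - [0.3,-4.5,0.2]
    - [0.8,-6,0.5]
    - [1.8,-7,0.8]
    - [2.8,-7.5,1.2]
    - [3.8,-7.5,1.6]
    - [4.8,-7.5,2]
    - [5.5,-7.5,2]
    - [5.5,-7.5,2]
    - [5.5,-7.5,2]
  turn: [0,0,0,0,0,0,0,0,0,0,0,0]

```text
time_s: 12.35
eef_pos: [571.3, -96.2, 231.6]
ee_rot: [0.706, 0.048, -0.043, -0.705]
wrist_force: [-0.1, 0.4, -0.2]
opening: 52.7
```

Run:
```python
from h import *
d=snap("wrist","w3.png");np.save("w3.npy",d["extrinsics"]);print(readout.state()["opening"])
go(574.5,-21,231,8)
```

```text
52.78794441412714
t 12.4 pos [571.  -96.4 231.6] yaw 7.4 offset [0.53 0.02 2.97] turn -0.08
```

View pics/w3.png

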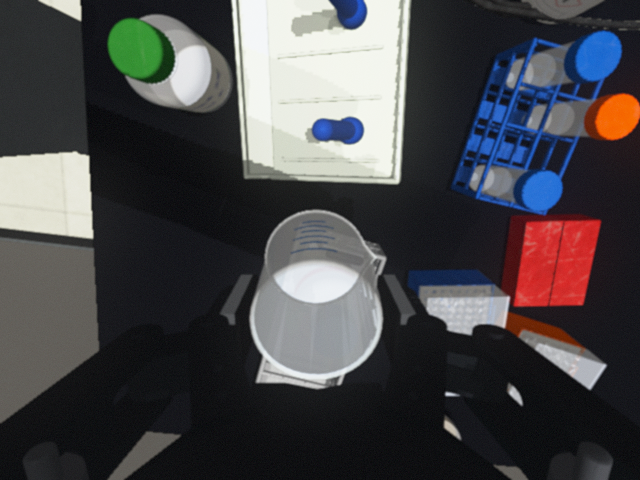

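Run:
```python
from h import *
f=cv2.imread("pics/w3.png");d=eyes.snapshot("wrist");d["extrinsics"]=np.load("w3.npy")
h=cv2.cvtColor(f,cv2.COLOR_BGR2HSV);m=cv2.inRange(h,(105,140,30),(130,255,255));m[190:]=0;m[:,:280]=0;m[:,400:]=0
for c in cv2.findContours(m,cv2.RETR_EXTERNAL,cv2.CHAIN_APPROX_NONE)[0]:
    if cv2.contourArea(c)>30: print(cv2.minAreaRect(c),cv2.boundingRect(c))
print("tip",onz(d,323,130,123.5).round(1),"foot",onz(d,352,131,48).round(1))
print("beaker",onz(d,316,318,261).round(1))
c,q=np.cos(.14),np.sin(.14)
tip=onz(d,323,130,123.5)[:2];print("axis target",tip+[c*7.8,q*7.8])
```

```text
((337.5, 130.0), (24.0, 49.0), 90.0) (313, 118, 50, 25)
((348.0, 13.5), (27.0, 34.0), 90.0) (331, 0, 35, 28)
tip [567.7 -22.6 123.5] foot [596.1 -18.7  48. ]
beaker [571.3 -92.1 261. ]
axis target [575.47304844 -21.46238531]
```

Request:
play_rows:
  hand: [-1,-1,-1,-1,-1,-1,-1,-1,-1,-1,-1,-1,-1,-1,-1]
  offset:
    - [0.1,0,0.6]
    - [0.3,0,1.5]
    - [0.5,0,2.3]
    - [0.54,0,2.83]
    - [0.54,0,2.83]
    - [0.54,0.5,2.83]
    - [0.54,1.2,2.83]
    - [0.54,1.9,2.83]
    - [0.54,2.5,2.83]
    - [0.54,3,2.83]
    - [0.54,3.5,2.83]
    - [0.54,4,2.83]
    - [0.54,4.4,2.83]
    - [0.54,4.4,2.83]
    - [0.54,4.4,2.83]
  turn: [0,0,0,0,0,0,0,0,0,0,0,0,0,0,0]

```text
time_s: 13.95
eef_pos: [576.1, -24.5, 121.8]
ee_rot: [0.706, 0.048, -0.043, -0.705]
wrist_force: [0.7, 1.4, -0.2]
opening: 52.6
```

Run:
```python
from h import *
d=snap("wrist","w4.png");print(readout.state()["wrist_force"]);go(575.2,-24.5,104.7,8)
s=snap("scene");cv2.imwrite("pics/w4.png",np.hstack([d["frame"][100:400,180:460],cv2.resize(s["frame"][190:290,330:490],None,fx=3,fy=3,interpolation=cv2.INTER_CUBIC)]))
```

```text
[ 0.65146293  0.45791059 -0.60593841]
t 14.0 pos [576.4 -24.5 122.1] yaw 7.4 offset [-0.05  0.7   0.01] turn -0.08
```

View pics/w4.png

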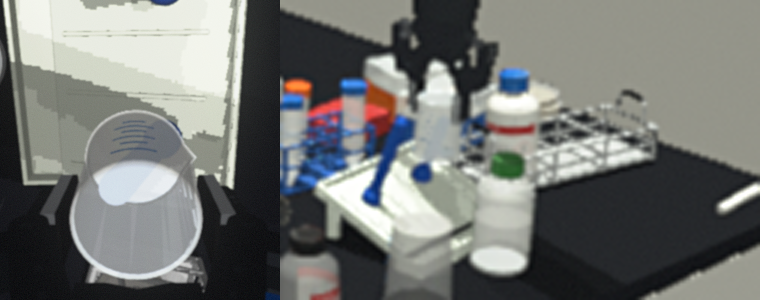

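Request:
play_rows:
  hand: [-1,-1,-1,-1,-1,-1,-1]
  offset:
    - [0,0.2,0]
    - [0,0.4,0]
    - [0,0.55,0]
    - [0,0.65,0]
    - [0,0.7,0]
    - [0,0.7,0]
    - [0,0.7,0]
  turn: [0,0,0,0,0,0,0]

```text
time_s: 14.75
eef_pos: [576.7, -24.5, 104.9]
ee_rot: [0.706, 0.048, -0.042, -0.705]
wrist_force: [-0.3, 0.4, -0.2]
opening: 52.8
```

Request:
play_rows:
  hand: [-1,-1,-1,-1]
  offset:
    - [0,0.06,0]
    - [0,0.12,0]
    - [0,0.16,0]
    - [0,0.16,0]
  turn: [0,0,0,0]

```text
time_s: 15.15
eef_pos: [577.2, -24.4, 103.1]
ee_rot: [-0.705, -0.049, 0.042, 0.706]
wrist_force: [-9.9, 1.0, 24.6]
opening: 52.7
```

Request:
play_rows:
  hand: [-1,-0.2,0.6,1,1,1,1,1,1,1,1,1,1]
  offset:
    - [0,-0.05,0]
    - [0,-0.05,0]
    - [0,-0.05,0]
    - [0,-0.05,0]
    - [0,-0.05,0]
    - [0,-0.3,0]
    - [0,-1,0]
    - [0,-2,0]
    - [0,-3.2,0]
    - [0,-4.4,0]
    - [0,-5,0]
    - [0,-5,0]
    - [0,-5,0]
  turn: [0,0,0,0,0,0,0,0,0,0,0,0,0]

```text
time_s: 16.45
eef_pos: [575.7, -24.4, 227.2]
ee_rot: [-0.705, -0.048, 0.042, 0.706]
wrist_force: [-0.4, -0.4, -1.0]
opening: 85.2
```

Run:
```python
from h import *
go(439,-60,231,8)
```

```text
t 16.45 pos [575.7 -24.4 227.2] yaw 7.4 offset [-5.61 -0.2  -0.71] turn -0.08
```

Request:
play_rows:
  hand: [1,1,1,1,1,1,1,1]
  offset:
    - [-0.5,-0.5,0]
    - [-1.7,-1,0.2]
    - [-3,-1,0.5]
    - [-4.3,-1,0.8]
    - [-5.4,-1,0.9]
    - [-5.4,-1,0.9]
    - [-5.4,-1,0.9]
    - [-5.4,-1,0.9]
  turn: [0,0,0,0,0,0,0,0]

```text
time_s: 17.25
eef_pos: [439.1, -19.3, 250.5]
ee_rot: [-0.706, -0.048, 0.043, 0.706]
wrist_force: [0.5, -0.5, -0.6]
opening: 85.3
```

Run:
```python
from h import *
d=snap("wrist","w5.png");np.save("w5.npy",d["extrinsics"])
h=cv2.cvtColor(d["frame"],cv2.COLOR_BGR2HSV);m=cv2.inRange(h,(45,100,50),(80,255,255));k,l,st,ce=cv2.connectedComponentsWithStats(m);i=1+st[1:,4].argmax();print(st[i],onz(d,*ce[i],130).round(1))
go(439,11,114,8)
```

```text
[ 298  163   44   46 1564] [439.   13.2 130. ]
t 17.3 pos [439.2 -19.4 250.6] yaw 7.4 offset [0.1  5.46 1.21] turn -0.08
```

View pics/w5.png

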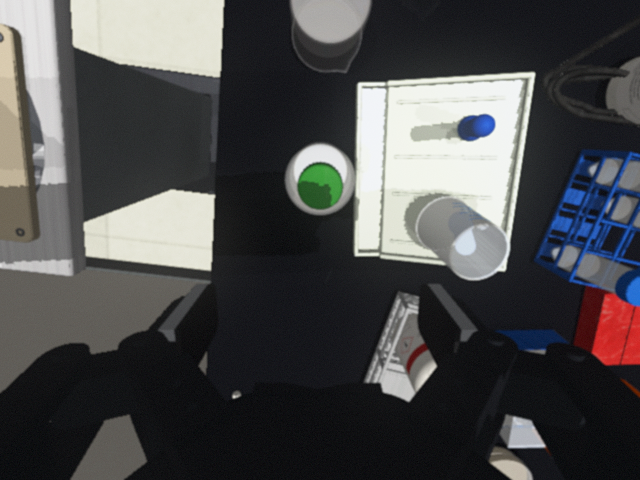

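Small beaker hangs on the right peg. The green cap is at (320,186), so about (439, 12). Next I grip green.

Request:
play_rows:
  hand: [1,1,1,1,1,1,1,1,-1,-1,-1,-1,-1,-1,-1]
  offset:
    - [0.1,0.3,0.8]
    - [0.1,1,1.25]
    - [0.1,2,1.25]
    - [0.1,3.4,1.25]
    - [0.1,4.6,1.25]
    - [0.1,5.5,1.25]
    - [0.1,5.5,1.25]
    - [0.1,5.5,1.25]
    - [0.1,5.5,1.25]
    - [0.1,5.5,1.25]
    - [0.1,5.5,1.25]
    - [0.1,5.5,1.25]
    - [0.1,5.5,1.25]
    - [0.1,5.5,1.25]
    - [0.1,5.5,1.25]
  turn: [0,0,0,0,0,0,0,0,0,0,0,0,0,0,0]
  force: 50

```text
time_s: 18.8
eef_pos: [439.4, 12.2, 114.0]
ee_rot: [-0.705, -0.049, 0.042, 0.706]
wrist_force: [-1.5, 0.4, 7.6]
opening: 34.4
```

Run:
```python
from h import *
print(readout.state()["opening"]);go(584,-256.5,230,-8.4);go(584,-256.5,122,-8.4)
```

```text
34.387298393571214
t 18.8 pos [439.4  12.2 114. ] yaw 7.4 offset [  4.4  -4.6 -11.4] turn 1.97
t 18.8 pos [439.4  12.2 114. ] yaw 7.4 offset [  4.36  -0.28 -11.4 ] turn 1.97
```

Request:
play_rows:
  hand: [-1,-1,-1,-1,-1,-1,-1,-1,-1,-1,-1,-1,-1,-1,-1,-1,-1,-1,-1,-1]
  offset:
    - [0,-0.5,0]
    - [0,-1.5,0]
    - [0,-2.8,0]
    - [0,-4,-0.3]
    - [-0.1,-4.6,-1]
    - [-0.2,-4.6,-2.2]
    - [-0.3,-4.6,-3.6]
    - [-0.4,-4.6,-5]
    - [-0.5,-4.6,-6.4]
    - [-0.6,-4.6,-7.8]
    - [-0.6,-4.6,-9]
    - [-0.6,-4.6,-10]
    - [-0.3,-4.6,-10.5]
    - [0.5,-4.6,-10.8]
    - [1.6,-4.6,-11]
    - [2.8,-4.6,-11.2]
    - [3.8,-4.6,-11.4]
    - [4.4,-4.6,-11.4]
    - [4.4,-4.6,-11.4]
    - [4.4,-4.6,-11.4]
  turn: [0,0,0,0,0,0.2,0.4,0.6,0.8,1,1.2,1.4,1.6,1.8,2,2,2,2,2,2]

```text
time_s: 20.8
eef_pos: [583.3, -256.8, 229.7]
ee_rot: [-0.704, 0.051, -0.056, 0.706]
wrist_force: [-0.7, 0.4, -2.6]
opening: 34.3
```

Run:
```python
from h import *
print(readout.state()["opening"]);go(584,-256.5,123,-8.4)
```

```text
34.29097975887729
t 20.8 pos [ 583.3 -256.8  229.7] yaw -8.7 offset [-0.01  4.27  0.  ] turn -0.03
```

Request:
play_rows:
  hand: [-1,-1,-1,-1,-1,-1,-1,-1,-1,-1,-1]
  offset:
    - [0,0.4,0]
    - [0,1,0]
    - [0,1.6,0]
    - [0,2.2,0]
    - [0,2.7,0]
    - [0,3.2,0]
    - [0,3.6,0]
    - [0,3.9,0]
    - [0,4.15,0]
    - [0,4.15,0]
    - [0,4.15,0]
  turn: [0,0,0,0,0,0,0,0,0,0,0]

```text
time_s: 21.9
eef_pos: [584.2, -256.8, 126.2]
ee_rot: [-0.705, 0.051, -0.056, 0.706]
wrist_force: [-0.4, -0.3, -1.7]
opening: 34.5
```

Request:
play_rows:
  hand: [-1,-1,-1,0,1,1,1,1,1,1,1,1]
  offset:
    - [0,0.06,0]
    - [0,0.1,0]
    - [0,0.1,0]
    - [0,0.1,0]
    - [0,0.1,0]
    - [0,0.1,0]
    - [0,-0.4,0]
    - [0,-1.5,0]
    - [0,-3,0]
    - [0,-4.5,0]
    - [0,-5.5,0]
    - [0,-5.5,0]
  turn: [0,0,0,0,0,0,0,0,0,0,0,0]

```text
time_s: 23.1
eef_pos: [584.1, -258.3, 268.7]
ee_rot: [0.705, -0.049, 0.059, -0.705]
wrist_force: [-0.0, -0.5, 0.1]
opening: 85.4
```

Run:
```python
from h import *
go(430,85,262,8)
```

```text
t 23.1 pos [ 584.1 -258.3  268.7] yaw -8.7 offset [-8.17  0.16 12.64] turn -2.09
```

Request:
play_rows:
  hand: [1,1,1,1,1,1,1,1,1,1,1,1,1]
  offset:
    - [-1,0,0.3]
    - [-2,0,1.2]
    - [-3,0,2.4]
    - [-4,0,3.7]
    - [-4.8,0,5.1]
    - [-5.6,0,6.5]
    - [-6.4,0,8]
    - [-7.2,0,9.6]
    - [-7.8,0,11.2]
    - [-8.2,0,12.6]
    - [-8.2,0,12.6]
    - [-8.2,0,12.6]
    - [-8.2,0,12.6]
  turn: [0,-0.2,-0.4,-0.6,-0.8,-1,-1.2,-1.4,-1.7,-2.1,-2.1,-2.1,-2.1]

```text
time_s: 24.4
eef_pos: [429.3, 82.9, 266.0]
ee_rot: [0.706, 0.054, -0.044, -0.705]
wrist_force: [0.9, 0.2, 0.7]
opening: 85.2
```

Run:
```python
from h import *
d=snap("wrist","w6.png");np.save("w6.npy",d["extrinsics"])
print(proj(d,np.array([429,153,96])),proj(d,np.array([429,153,0])))
go(429,153,68,8)
```

```text
[323.83564735 135.38976033] [321.13395147 135.20754135]
t 24.45 pos [429.4  82.8 266.1] yaw 8.0 offset [0.26 7.92 2.81] turn -0.0
```

View pics/w6.png

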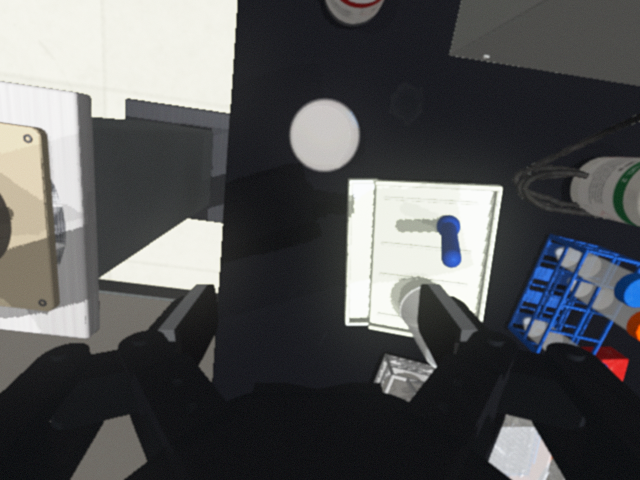

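Large beaker's disc is at (325,135), so about (430, 153). Next I grip it.

Request:
play_rows:
  hand: [1,1,1,1,1,1,1,1,1,1,1,1,-1,-1,-1,-1,-1,-1,-1]
  offset:
    - [0.1,0.2,1.2]
    - [0.3,1,2.4]
    - [0.3,2.2,2.8]
    - [0.3,3.6,2.8]
    - [0.3,4.8,2.8]
    - [0.3,5.6,2.8]
    - [0.3,6.2,2.8]
    - [0.3,6.8,2.8]
    - [0.3,7.4,2.8]
    - [0.3,8,2.8]
    - [0.3,8.1,2.8]
    - [0.3,8.1,2.8]
    - [0.3,8.1,2.8]
    - [0.3,8.1,2.8]
    - [0.3,8.1,2.8]
    - [0.3,8.1,2.8]
    - [0.3,8.1,2.8]
    - [0.3,8.1,2.8]
    - [0.3,8.1,2.8]
  turn: [0,0,0,0,0,0,0,0,0,0,0,0,0,0,0,0,0,0,0]
  force: 30

```text
time_s: 26.35
eef_pos: [430.8, 153.2, 64.6]
ee_rot: [0.706, 0.055, -0.043, -0.705]
wrist_force: [-0.2, -1.1, 5.4]
opening: 63.8
```

Run:
```python
from h import *
print(readout.state()["opening"]);go(555.5,0,265,8)
```

```text
63.771969631563785
t 26.35 pos [430.8 153.2  64.6] yaw 8.0 offset [ 4.22 -7.94 -6.78] turn -0.01
```

Request:
play_rows:
  hand: [-1,-1,-1,-1,-1,-1,-1,-1,-1,-1,-1,-1,-1,-1,-1,-1]
  offset:
    - [0,-0.5,0]
    - [0,-1.5,0]
    - [0,-3,0]
    - [0,-4.5,0]
    - [0,-6,0]
    - [0,-7.2,-0.3]
    - [0,-8,-1]
    - [0.4,-8,-2]
    - [1,-8,-3.1]
    - [1.8,-8,-4.2]
    - [2.6,-8,-5.2]
    - [3.4,-8,-6.1]
    - [4,-8,-6.7]
    - [4.2,-8,-6.8]
    - [4.2,-8,-6.8]
    - [4.2,-8,-6.8]
  turn: [0,0,0,0,0,0,0,0,0,0,0,0,0,0,0,0]

```text
time_s: 27.95
eef_pos: [554.6, -0.0, 266.6]
ee_rot: [0.706, 0.055, -0.044, -0.705]
wrist_force: [0.0, -0.8, -0.9]
opening: 64.3
```

Run:
```python
from h import *
d=snap("wrist","w7.png");np.save("w7.npy",d["extrinsics"]);f=d["frame"]
h=cv2.cvtColor(f,cv2.COLOR_BGR2HSV);m=cv2.inRange(h,(105,140,30),(130,255,255));m[220:]=0;m[:,:260]=0;m[:,400:]=0
for c in cv2.findContours(m,cv2.RETR_EXTERNAL,cv2.CHAIN_APPROX_NONE)[0]:
    if cv2.contourArea(c)>30: print(cv2.minAreaRect(c),cv2.boundingRect(c))
go(555.5,73,265,8);print(proj(d,np.array([543.5,72,149.5])))
```

```text
((331.5, 132.5), (21.0, 55.0), 90.0) (304, 122, 56, 22)
t 28.0 pos [5.546e+02 2.000e-01 2.667e+02] yaw 8.0 offset [0.44 0.07 2.88] turn 0.0
[311.82217657 131.04604494]
```

View pics/w7.png

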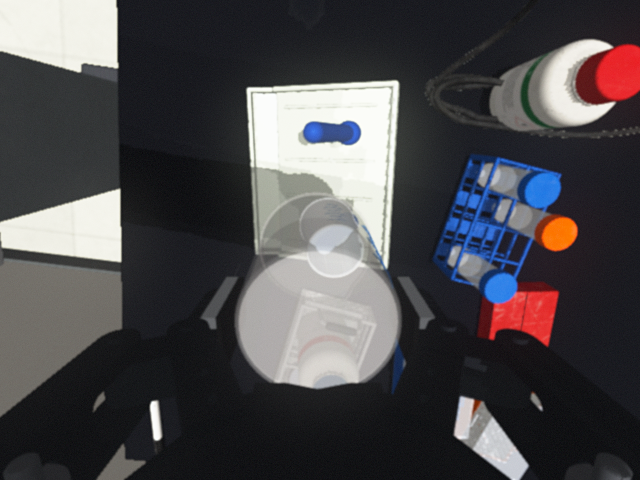

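Request:
play_rows:
  hand: [-1,-1,-1,-1,-1,-1,-1,-1,-1,-1,-1,-1,-1,-1,-1,-1]
  offset:
    - [0.1,0,0.5]
    - [0.2,0,1.4]
    - [0.4,0,2.2]
    - [0.5,0,2.75]
    - [0.5,0,2.75]
    - [0.5,0.5,2.75]
    - [0.5,1.2,2.75]
    - [0.5,1.9,2.75]
    - [0.5,2.6,2.75]
    - [0.5,3.2,2.75]
    - [0.5,3.8,2.75]
    - [0.5,4.3,2.75]
    - [0.5,4.7,2.75]
    - [0.5,4.9,2.75]
    - [0.5,4.9,2.75]
    - [0.5,4.9,2.75]
  turn: [0,0,0,0,0,0,0,0,0,0,0,0,0,0,0,0]

```text
time_s: 29.6
eef_pos: [559.6, 70.1, 144.8]
ee_rot: [-0.705, -0.055, 0.044, 0.705]
wrist_force: [1.2, -1.1, -1.6]
opening: 64.0
```

Request:
play_rows:
  hand: [-1,-1,-1,-1,-1,-1,-1]
  offset:
    - [-0.05,0.15,0]
    - [-0.07,0.3,0]
    - [-0.07,0.42,0]
    - [-0.07,0.52,0]
    - [-0.07,0.58,0]
    - [-0.07,0.6,0]
    - [-0.07,0.6,0]
  turn: [0,0,0,0,0,0,0]

```text
time_s: 30.3
eef_pos: [558.1, 69.8, 129.7]
ee_rot: [-0.705, -0.055, 0.044, 0.705]
wrist_force: [-0.7, -0.2, -1.1]
opening: 64.3
```

Request:
play_rows:
  hand: [-1,-1,-1,-1]
  offset:
    - [0,0.05,0]
    - [0,0.1,0]
    - [0,0.12,0]
    - [0,0.12,0]
  turn: [0,0,0,0]

```text
time_s: 30.7
eef_pos: [558.5, 70.0, 128.3]
ee_rot: [-0.705, -0.055, 0.043, 0.706]
wrist_force: [-8.1, -0.5, 18.1]
opening: 64.1
```

Contact at the expected height (TCP 128). Next I release and rise.

Request:
play_rows:
  hand: [-1,0.6,0.8,1,1,1,1,1,1,1,1,1,1]
  offset:
    - [0,-0.04,0]
    - [0,-0.04,0]
    - [0,-0.04,0]
    - [0,-0.04,0]
    - [0,-0.04,0]
    - [0,-0.04,0]
    - [0,-0.4,0]
    - [0,-1,0]
    - [0,-2,0]
    - [0,-3.4,0]
    - [0,-4.6,0]
    - [0,-5,0]
    - [0,-5,0]
  turn: [0,0,0,0,0,0,0,0,0,0,0,0,0]

```text
time_s: 32.0
eef_pos: [557.3, 69.6, 255.5]
ee_rot: [-0.704, -0.056, 0.042, 0.706]
wrist_force: [-0.9, 0.1, -0.8]
opening: 85.4
```

Run:
```python
from h import *
go(441,230,255,8)
```

```text
t 32.0 pos [557.3  69.6 255.5] yaw 8.0 offset [-3.71 -0.05  7.  ] turn -0.0
```

Request:
play_rows:
  hand: [1,1,1,1,1,1,1,1,1,1]
  offset:
    - [-1,-0.4,0.2]
    - [-2.2,-0.4,1]
    - [-3.2,-0.4,2.2]
    - [-3.7,-0.4,3.6]
    - [-3.7,-0.3,5]
    - [-3.7,-0.2,6.2]
    - [-3.7,0,7]
    - [-3.7,0,7]
    - [-3.7,0,7]
    - [-3.7,0,7]
  turn: [0,0,0,0,0,0,0,0,0,0]

```text
time_s: 33.0
eef_pos: [441.9, 228.6, 253.7]
ee_rot: [-0.705, -0.055, 0.042, 0.706]
wrist_force: [-0.2, -0.1, 0.4]
opening: 85.2
```

Run:
```python
from h import *
d=snap("wrist","w8.png");np.save("w8.npy",d["extrinsics"]);t=snap("scene")
A=np.hstack([d["frame"][0:300,180:560],cv2.resize(t["frame"][200:300,330:470],None,fx=3,fy=3,interpolation=cv2.INTER_CUBIC)]);cv2.imwrite("pics/w8c.png",A)
print(proj(d,np.array([443,296,120])))
go(443,296,104,8)
```

```text
[325.47953609 139.97279534]
t 33.1 pos [441.8 228.9 253.9] yaw 7.9 offset [0.29 6.01 2.64] turn -0.02
```

View pics/w8c.png

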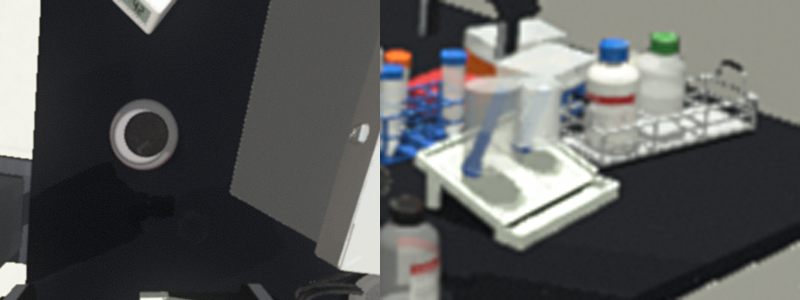

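Both beakers hang on their pegs, and blue and green stand in the carrier. The black cap is at about (444, 298.5). Next I grip it.

Request:
play_rows:
  hand: [1,1,1,1,1,1,1,1,1,1,-1,-1,-1,-1,-1,-1,-1]
  offset:
    - [0.1,0.2,1.2]
    - [0.35,0.8,2.4]
    - [0.35,1.6,2.7]
    - [0.35,2.8,2.7]
    - [0.35,4,2.7]
    - [0.35,5,2.7]
    - [0.35,5.7,2.7]
    - [0.35,6.1,2.7]
    - [0.35,6.1,2.7]
    - [0.35,6.1,2.7]
    - [0.35,6.1,2.7]
    - [0.35,6.1,2.7]
    - [0.35,6.1,2.7]
    - [0.35,6.1,2.7]
    - [0.35,6.1,2.7]
    - [0.35,6.1,2.7]
    - [0.35,6.1,2.7]
  turn: [0,0,0,0,0,0,0,0,0,0,0,0,0,0,0,0,0]
  force: 50

```text
time_s: 34.8
eef_pos: [444.0, 298.3, 102.5]
ee_rot: [-0.704, -0.056, 0.042, 0.707]
wrist_force: [-3.1, -0.2, 8.4]
opening: 33.7
```

Run:
```python
from h import *
print(readout.state()["opening"]);go(430,60,320,0);go(440,-335,280,-8.4);go(571.7,-339.6,270,-8.4)
```

```text
33.66547428842729
t 34.8 pos [444.  298.3 102.5] yaw 7.9 offset [-1.69 -8.76 -9.34] turn 0.99
t 34.8 pos [444.  298.3 102.5] yaw 7.9 offset [ -3.5   -7.24 -25.05] turn 2.04
t 34.8 pos [444.  298.3 102.5] yaw 7.9 offset [  1.69  -6.74 -25.96] turn 2.04
```

Request:
play_rows:
  hand: [-1,-1,-1,-1,-1,-1,-1,-1,-1,-1,-1,-1,-1,-1,-1,-1,-1,-1,-1,-1]
  offset:
    - [0,-0.5,0]
    - [0,-1.5,0]
    - [0,-3,0]
    - [0,-4.5,0]
    - [-0.1,-5.8,-0.4]
    - [-0.2,-6.5,-1.2]
    - [-0.4,-6.5,-2.4]
    - [-0.6,-6.5,-3.8]
    - [-0.8,-6.5,-5.4]
    - [-1,-6.5,-7]
    - [-1.2,-6.5,-8.6]
    - [-1.4,-6.5,-10.2]
    - [-1.6,-6.5,-11.8]
    - [-1.8,-6.5,-13.4]
    - [-2,-6.5,-15]
    - [-2.2,-6.5,-16.6]
    - [-2.4,-6.5,-18]
    - [-2.6,-6.5,-19]
    - [-2.7,-6.5,-19.4]
    - [-2.7,-6.5,-19.4]
  turn: [0,0,0,0,0,0,0.2,0.4,0.6,0.8,1,1.2,1.4,1.6,1.8,2,2,2,2,2]

```text
time_s: 36.8
eef_pos: [440.3, -193.3, 262.4]
ee_rot: [-0.702, 0.044, -0.057, 0.708]
wrist_force: [-0.5, 0.6, -3.4]
opening: 33.8
```

Run:
```python
from h import *
print(readout.state()["opening"]);go(450,-335,265,-8.4);go(571.7,-339.6,265,-8.4)
```

```text
33.796865393300195
t 36.8 pos [ 440.3 -193.3  262.4] yaw -8.3 offset [ 1.2  -0.13 -5.55] turn 0.02
t 36.8 pos [ 440.3 -193.3  262.4] yaw -8.3 offset [ 6.04 -0.04 -5.04] turn 0.02
```

Request:
play_rows:
  hand: [-1,-1,-1,-1,-1,-1,-1,-1,-1,-1,-1,-1,-1,-1,-1,-1,-1,-1]
  offset:
    - [0.2,0,-0.8]
    - [0.5,0,-2]
    - [0.8,0,-3.2]
    - [1.1,0,-4.3]
    - [1.5,0,-5.1]
    - [2.4,0,-5.3]
    - [3.6,0,-5.2]
    - [4.8,0,-5.1]
    - [5.6,0,-5.05]
    - [6.05,0,-5.05]
    - [6.05,0,-5.05]
    - [6.05,0.6,-5.05]
    - [6.05,1.2,-5.05]
    - [6.05,1.8,-5.05]
    - [6.05,2.4,-5.05]
    - [6.05,2.8,-5.05]
    - [6.05,2.8,-5.05]
    - [6.05,2.8,-5.05]
  turn: [0,0,0,0,0,0,0,0,0,0,0,0,0,0,0,0,0,0]

```text
time_s: 38.6
eef_pos: [445.5, -263.1, 251.4]
ee_rot: [0.709, -0.031, 0.071, -0.701]
wrist_force: [-0.4, -0.1, -2.4]
opening: 33.6
```

Run:
```python
from h import *
print(readout.state()["opening"],readout.state()["wrist_force"]);go(571.7,-339.6,112,-8.4)
```

```text
33.61179548725023 [-0.36092375 -0.12574118 -2.39909319]
t 38.6 pos [ 445.5 -263.1  251.4] yaw -8.3 offset [ 5.11  5.89 -2.26] turn 0.02
```

Run:
```python
from h import *
s=readout.state();print(s["q"].round(3));print(R.from_quat(s["ee_rot"]).as_matrix().round(3))
```

```text
[-1.198 -0.499  1.339  1.804  0.499  1.419 -0.087]
[[ 0.988  0.055  0.144]
 [-0.144 -0.016  0.99 ]
 [ 0.057 -0.998 -0.008]]
```

Run:
```python
from h import *
go(440,-180,290,-8.4);go(620,-180,300,-8.4)
```

```text
t 38.6 pos [ 445.5 -263.1  251.4] yaw -8.3 offset [-0.61 -1.6   3.25] turn 0.02
t 38.6 pos [ 445.5 -263.1  251.4] yaw -8.3 offset [ 6.53 -1.61  4.28] turn 0.02
```

Request:
play_rows:
  hand: [-1,-1,-1,-1,-1,-1,-1,-1,-1,-1,-1,-1,-1]
  offset:
    - [-0.2,-0.5,0.8]
    - [-0.2,-1,1.8]
    - [0,-1.5,2.8]
    - [0.8,-1.6,3.4]
    - [1.8,-1.6,3.8]
    - [2.8,-1.6,4]
    - [3.8,-1.6,4.2]
    - [4.8,-1.6,4.3]
    - [5.6,-1.6,4.3]
    - [6.2,-1.6,4.3]
    - [6.5,-1.6,4.3]
    - [6.5,-1.6,4.3]
    - [6.5,-1.6,4.3]
  turn: [0,0,0,0,0,0,0,0,0,0,0,0,0]

```text
time_s: 39.9
eef_pos: [528.7, -153.8, 319.0]
ee_rot: [0.712, -0.016, 0.086, -0.697]
wrist_force: [-0.2, -0.1, -1.2]
opening: 33.5
```

Run:
```python
from h import *
s=readout.state();print(s["q"].round(3));print(R.from_quat(s["ee_rot"]).as_matrix().round(3))
go(575,-339.6,265,-8.4)
```

```text
[-1.517 -0.499  1.339  1.651  0.53   1.52  -0.334]
[[ 0.985  0.096  0.145]
 [-0.143 -0.028  0.989]
 [ 0.099 -0.995 -0.013]]
t 39.9 pos [ 528.7 -153.8  319. ] yaw -8.3 offset [ 2.67  2.53 -7.06] turn 0.01
```

```bash
cat > kin.py <<'E'
from h import *
from scipy.optimize import least_squares
import itertools
D=[([-1.1515863,0.33281211,-0.0647266,1.46084185,0.02158189,1.34990746,-0.08847564],[267.07556808,564.69396155,230.60079909],[[.428,-.001,-.904],[.904,-.001,.428],[-.001,-1,0]]),
([-1.198,-0.499,1.339,1.804,0.499,1.419,-0.087],[445.5,-263.1,251.4],[[0.988,0.055,0.144],[-0.144,-0.016,0.99],[0.057,-0.998,-0.008]]),
([-1.517,-0.499,1.339,1.651,0.53,1.52,-0.334],[528.7,-153.8,319.0],[[0.985,0.096,0.145],[-0.143,-0.028,0.989],[0.099,-0.995,-0.013]])]
def fk(q,L,S):
    s1,s3,s5,s7=S;d1,d3,d5,d7=L[:4];ex,ox,wx=L[4:7];T=np.eye(3);p=np.zeros(3)
    rz=lambda a:R.from_euler('z',a).as_matrix();ry=lambda a:R.from_euler('y',a).as_matrix()
    T=rz(s1*q[0]);p=p+T@[ox,0,d1];T=T@ry(q[1])@rz(s3*q[2]);p=p+T@[ex,0,d3]
    T=T@ry(q[3])@rz(s5*q[4]);p=p+T@[-ex,0,d5];T=T@ry(q[5]);p=p+T@[wx,0,0];T=T@rz(s7*q[6]);p=p+T@[0,0,d7]
    return p,T
if __name__=="__main__":
  for S in itertools.product([1,-1],repeat=4):
    Ts=[fk(q,[0]*7,S)[1] for q,_,_ in D]
    # constant tool rotation C: M = T C
    C=[t.T@np.array(m) for t,(_,_,m) in zip(Ts,D)];e=np.abs(C[0]-C[1]).max()+np.abs(C[0]-C[2]).max()
    if e<.1:
      f=lambda L:np.concatenate([fk(q,L,S)[0]-p for q,p,_ in D]+[L[4:]*.02])
      r=least_squares(f,[300,350,350,200,0,0,0]);print(S,round(e,3),r.x.round(1),f(r.x)[:9].round(1));print(C[0].round(2))
E
python3 kin.py
```

```text
(-1, -1, -1, -1) 0.002 [398.2 464.7 466.3 493.8 -17.3 -16.2 -56. ] [-42.3  19.   -1.1  -4.8   5.4   1.    2.5  -3.5   0. ]
[[-1.  0. -0.]
 [-0.  0.  1.]
 [-0.  1. -0.]]
```

```bash
cat > sim.py <<'E'
from h import *
from scipy.optimize import least_squares
import kin
LO=np.array([-2.6,-.5,-1.47,.16,-1.27,.06,-2.6])+.001;HI=np.array([2.6,2.12,1.34,2.42,4.41,2.06,2.6])-.001
C=np.array([[-1,0,0],[0,0,1],[0,1,0.]])
rz=lambda a:R.from_euler('z',a).as_matrix();ry=lambda a:R.from_euler('y',a).as_matrix()
def fk(q,L):
    q=-np.asarray(q)*[1,-1,1,-1,1,-1,1];d1,d3,d5,d7,y1,y3,y5,ex,wx=L
    T=rz(q[0]);p=T@[0,y1,d1];T=T@ry(q[1])@rz(q[2]);p=p+T@[ex,y3,d3];T=T@ry(q[3])@rz(q[4]);p=p+T@[-ex,y5,d5];T=T@ry(q[5]);p=p+T@[wx,0,0];T=T@rz(q[6]);return p+T@[0,0,d7],T@C
x0=np.array([350,400,400,250,0,0,0,0,50.])
f=lambda L:np.concatenate([(fk(q,L)[0]-p) for q,p,_ in kin.D]+[(L-x0)*.005])
L=least_squares(f,x0).x
def jac(q):
    p,T=fk(q,L);J=np.zeros((6,7))
    for i in range(7):
        d=np.array(q,float);d[i]+=1e-5;a,b=fk(d,L);J[:3,i]=(a-p)/1e-5;J[3:,i]=R.from_matrix(b@T.T).as_rotvec()/1e-5
    J[:3]/=400;return J
def pose(x,y,z,yaw): return np.array([x,y,z]),rz(np.radians(yaw))@np.array([[1,0,0],[0,0,1],[0,-1,0.]])
def run(q,wps):
    out=[];mx=0
    for w in wps:
        P,M=pose(*w)
        for k in range(200):
            p,T=fk(q,L);e=np.r_[(P-p)/400,R.from_matrix(M@T.T).as_rotvec()];e/=max(1,np.linalg.norm(e)/.06)
            q=np.clip(q+np.linalg.pinv(jac(q))@e,LO,HI)
            if np.linalg.norm(e)<.004:break
        out.append((np.array(q).round(2),round(float(np.linalg.norm(e)),3)))
    return q,out
if __name__=="__main__":
    print(L.round(1),f(L)[:9].round(1))
    q=np.array(kin.D[0][0])
    for o in run(q,[(429,59,381,0),(449,-299,331,-8),(596,-174,230,-8),(440,-229,229,8),(443,-163,43,8),(571,-96,231,8),(576,-24,104,8),(439,-19,250,8),(455,-240,230,-8),(584,-256,230,-8),(430,83,265,8),(430,153,65,8),(558,70,128,8),(442,229,254,8),(444,298,102,8),(430,60,265,0),(440,-193,262,-8)])[1]:print(*o)
    s=readout.state();print(s["q"].round(2))
E
python3 sim.py
```

```text
[258.1 449.4 493.2 344.4 -22.3 -26.1   2.7   2.3   5.9] [ 0.  0. -0. -0.  0.  0. -0. -0. -0.]
[-0.69 -0.17  0.38  1.68  0.06  1.62 -0.3 ] 0.001
[-0.34  0.12  0.93  1.57 -0.1   1.5   0.46] 0.0
[-0.4   0.4   0.81  1.51 -0.3   1.35  0.3 ] 0.004
[-0.44  0.02  0.85  1.83 -0.02  1.29  0.56] 0.0
[-0.44  0.25  0.77  2.09 -0.22  0.89  0.6 ] 0.0
[-0.55  0.27  0.77  1.63 -0.19  1.32  0.39] 0.001
[-0.6   0.39  0.69  1.78 -0.28  1.08  0.32] 0.0
[-0.79 -0.17  0.67  1.92  0.11  1.35 -0.01] 0.001
[-0.55  0.1   1.02  1.8  -0.09  1.29  0.36] 0.0
[-0.33  0.49  0.94  1.47 -0.39  1.38  0.49] 0.001
[-1.03 -0.18  0.66  1.9   0.11  1.39 -0.26] 0.0
[-1.06  0.14  0.66  2.11 -0.11  0.92 -0.19] 0.002
[-0.82  0.33  0.73  1.79 -0.24  1.11  0.13] 0.001
[-1.17  0.02  0.62  1.78 -0.01  1.34 -0.41] 0.001
[-1.18  0.27  0.57  1.88 -0.17  1.04 -0.39] 0.002
[-1.04 -0.21  0.71  1.91  0.14  1.39 -0.37] 0.0
[-0.92 -0.15  1.16  1.83  0.14  1.38  0.07] 0.003
[-1.52 -0.5   1.34  1.65  0.53  1.52 -0.33]
```

```bash
cat > plan.py <<'E'
from sim import *
q=readout.state()["q"]
print("direct",run(q,[(500,0,320,0),(575,-150,300,-8),(572,-340,270,-8)])[1])
rng=np.random.default_rng(1);best=[]
for i in range(120):
    n=rng.integers(2,4)
    w=[(480,60,320,0)]+[(float(rng.integers(45,61)*10),float(rng.integers(-18,26)*10),float(rng.choice([300,350,400])),float(rng.integers(-6,7)*10)) for _ in range(n)]
    w+=[(572,-340,270,float(rng.choice([-60,-35,-10,20])))]
    qq,o=run(q,w)
    if max(e for _,e in o[1:])>.02: continue
    m=min(min((HI-a).min(),(a-LO).min()) for a,_ in o[1:])
    best.append((m,w,o))
best.sort(key=lambda b:-b[0])
for m,w,o in best[:4]:
    print(round(m,2))
    for a,b in zip(w,o):print("  ",a,b[0],b[1])
E
timeout 500 python3 plan.py
```

```text
direct [(array([-1.69, -0.42,  1.29,  1.68,  0.4 ,  1.58, -0.42]), 0.0), (array([-1.83, -0.5 ,  1.34,  1.53,  0.62,  1.63, -0.39]), 0.06), (array([-1.7 , -0.5 ,  1.34,  1.48,  0.71,  1.61, -0.11]), 0.06)]
0.08
   (480, 60, 320, 0) [-1.69 -0.36  1.21  1.72  0.34  1.56 -0.5 ] 0.0
   (600.0, 240.0, 300.0, -60.0) [-1.22  0.63  1.26  1.34 -0.59  1.58 -1.09] 0.0
   (600.0, 110.0, 400.0, 40.0) [-0.92  0.36  0.95  1.23 -0.29  1.69  0.66] 0.0
   (500.0, 200.0, 350.0, 20.0) [-1.34  0.12  0.98  1.53 -0.1   1.54 -0.01] 0.0
   (572, -340, 270, -35.0) [-0.22  0.61  1.11  1.33 -0.54  1.52  0.22] 0.001
0.06
   (480, 60, 320, 0) [-1.69 -0.36  1.21  1.72  0.34  1.56 -0.5 ] 0.0
   (470.0, 50.0, 400.0, -60.0) [-1.39 -0.21  1.03  1.58  0.18  1.67 -1.4 ] 0.0
   (550.0, 150.0, 400.0, 50.0) [-1.21  0.28  1.11  1.35 -0.25  1.66  0.74] 0.0
   (572, -340, 270, -60.0) [-0.28  0.71  1.28  1.33 -0.68  1.57 -0.13] 0.0
0.05
   (480, 60, 320, 0) [-1.69 -0.36  1.21  1.72  0.34  1.56 -0.5 ] 0.0
   (560.0, 160.0, 300.0, -50.0) [-1.31  0.43  1.29  1.52 -0.42  1.5  -0.88] 0.0
   (510.0, -150.0, 350.0, 0.0) [-0.93  0.15  1.28  1.55 -0.15  1.54  0.35] 0.0
   (572, -340, 270, -10.0) [-0.22  0.6   1.09  1.33 -0.53  1.51  0.65] 0.0
0.05
   (480, 60, 320, 0) [-1.69 -0.36  1.21  1.72  0.34  1.56 -0.5 ] 0.0
   (540.0, 250.0, 300.0, -50.0) [-1.43  0.48  1.29  1.49 -0.46  1.52 -1.01] 0.0
   (460.0, 220.0, 350.0, 60.0) [-1.56  0.    1.04  1.6  -0.    1.54  0.53] 0.0
   (572, -340, 270, -60.0) [-0.26  0.68  1.22  1.33 -0.63  1.55 -0.16] 0.001
```

Run:
```python
from sim import *
go(480,60,380,0)
q=readout.state()["q"]
for w in ([(480,60,380,0),(470,50,400,-60),(580,120,400,50),(470,50,400,-60),(580,120,400,50),(572,-340,300,-20)],[(480,60,380,0),(450,0,400,-60),(620,60,400,50),(572,-340,300,-20)]):
    print("--")
    for o in run(q,w)[1]:print(*o)
```

```text
t 39.9 pos [ 528.7 -153.8  319. ] yaw -8.3 offset [-2.9  -2.85  8.14] turn -1.04
--
[-1.67 -0.34  1.18  1.6   0.31  1.67 -0.48] 0.001
[-1.39 -0.21  1.03  1.58  0.18  1.67 -1.4 ] 0.0
[-1.04  0.33  1.04  1.29 -0.29  1.68  0.82] 0.0
[-1.42 -0.23  1.04  1.58  0.2   1.67 -1.41] 0.0
[-1.07  0.35  1.1   1.29 -0.31  1.68  0.84] 0.0
[-0.25  0.65  1.21  1.28 -0.6   1.6   0.52] 0.0
--
[-1.67 -0.34  1.18  1.6   0.31  1.67 -0.48] 0.001
[-1.28 -0.3   0.94  1.63  0.25  1.7  -1.37] 0.0
[-2.33 -0.5   1.34  1.26  0.7   1.86  0.28] 0.06
[-1.71 -0.5   1.34  1.42  0.72  1.67 -0.32] 0.06
```

Request:
play_rows:
  hand: [-1,-1,-1,-1,-1,-1,-1,-1,-1,-1,-1]
  offset:
    - [-0.3,-0.3,0.8]
    - [-0.6,-0.6,1.8]
    - [-1,-1,3]
    - [-1.5,-1.4,4.2]
    - [-2,-1.9,5.4]
    - [-2.4,-2.3,6.6]
    - [-2.8,-2.7,7.6]
    - [-2.9,-2.85,8.1]
    - [-2.9,-2.85,8.1]
    - [-2.9,-2.85,8.1]
    - [-2.9,-2.85,8.1]
  turn: [0,-0.2,-0.4,-0.6,-0.8,-1,-1,-1,-1,-1,-1]

```text
time_s: 41.0
eef_pos: [480.2, 57.2, 379.6]
ee_rot: [0.716, 0.031, 0.037, -0.697]
wrist_force: [-0.7, 0.2, -2.4]
opening: 33.5
```

Run:
```python
from sim import *
s=readout.state();q=s["q"];print(q.round(2),R.from_quat(s["ee_rot"]).as_matrix()[:,1].round(3),fk(q,L)[0].round(0),s["opening"])
go(470,50,400,-60)
for o in run(q,[(470,50,400,-60),(580,120,400,50),(572,-340,300,-20)])[1]:print(*o)
```

```text
[-1.53 -0.36  1.    1.67  0.38  1.61 -0.53] [ 0.096 -0.028 -0.995] [480.  57. 380.] 33.54153062642657
t 41.0 pos [480.2  57.2 379.6] yaw -0.4 offset [-0.33 -0.84 -0.31] turn 7.45
[-1.34 -0.19  1.    1.58  0.16  1.67 -1.38] 0.0
[-1.01  0.32  1.    1.28 -0.27  1.67  0.8 ] 0.0
[-0.23  0.62  1.16  1.28 -0.57  1.58  0.49] 0.0
```

Request:
play_rows:
  hand: [-1,-1,-1,-1,-1,-1,-1,-1,-1,-1,-1]
  offset:
    - [-0.1,-0.1,0]
    - [-0.2,-0.2,-0.1]
    - [-0.3,-0.4,-0.2]
    - [-0.3,-0.6,-0.3]
    - [-0.3,-0.8,-0.3]
    - [-0.3,-0.8,-0.3]
    - [-0.3,-0.8,-0.3]
    - [-0.3,-0.8,-0.3]
    - [-0.3,-0.8,-0.3]
    - [-0.3,-0.8,-0.3]
    - [-0.3,-0.8,-0.3]
  turn: [0.6,1.5,2.4,3.3,4.2,5.1,6,6.9,7.5,7.5,7.5]

```text
time_s: 42.1
eef_pos: [470.9, 49.4, 398.9]
ee_rot: [-0.602, 0.321, -0.389, 0.619]
wrist_force: [-0.4, -0.6, -2.8]
opening: 33.5
```

Run:
```python
from sim import *
s=readout.state();q=s["q"];print(q.round(2),R.from_quat(s["ee_rot"]).as_matrix()[:,1].round(3),s["opening"])
go(580,120,400,49);go(560,110,400,29)
for w in ([(580,120,400,50),(572,-340,300,-20)],[(560,110,400,30),(572,-340,300,-20)]):
  for o in run(q,w)[1]:print(*o)
```

```text
[-1.26 -0.27  0.83  1.64  0.27  1.61 -1.48] [ 0.096 -0.028 -0.995] 33.53398736605411
t 42.1 pos [470.9  49.4 398.9] yaw -60.5 offset [-0.31  0.3   5.18] turn 8.81
t 42.1 pos [470.9  49.4 398.9] yaw -60.5 offset [-0.35  0.23  4.29] turn -11.19
[-1.05  0.34  1.06  1.29 -0.3   1.68  0.82] 0.0
[-0.24  0.64  1.19  1.28 -0.59  1.59  0.51] 0.0
[-1.14  0.29  1.13  1.35 -0.26  1.67  0.47] 0.0
[-0.23  0.62  1.16  1.28 -0.57  1.58  0.49] 0.002
```

Run:
```python
from sim import *
q=readout.state()["q"]
for w in ([(572,-340,300,-60),(572,-340,225,-60),(572,-340,110,-60)],[(560,-150,350,-30),(572,-340,300,-10),(572,-340,110,-10)],[(600,-60,380,-35),(572,-340,300,-10),(572,-340,110,-10)]):
  print("--")
  for o in run(q,w)[1]:print(*o)
go(600,-60,350,-35)
```

```text
--
[-0.23  0.63  1.16  1.28 -0.57  1.58 -0.2 ] 0.0
[-0.25  0.66  1.13  1.4  -0.59  1.45 -0.18] 0.0
[-0.23  0.75  1.06  1.53 -0.67  1.26 -0.12] 0.001
--
[-0.75  0.38  1.26  1.43 -0.36  1.59 -0.04] 0.0
[-0.18  0.57  1.04  1.27 -0.48  1.56  0.61] 0.001
[-0.17  0.69  0.95  1.53 -0.58  1.23  0.69] 0.001
--
[-0.78  0.41  1.16  1.3  -0.38  1.66 -0.3 ] 0.0
[-0.16  0.55  0.99  1.27 -0.45  1.55  0.59] 0.0
[-0.15  0.67  0.9   1.53 -0.54  1.22  0.67] 0.001
t 42.1 pos [470.9  49.4 398.9] yaw -60.5 offset [6.19 2.56 2.17] turn -3.19
```

Request:
play_rows:
  hand: [-1,-1,-1,-1,-1,-1,-1,-1,-1,-1]
  offset:
    - [0.6,0.3,0.2]
    - [1.5,0.7,0.5]
    - [2.5,1.1,0.9]
    - [3.5,1.5,1.2]
    - [4.5,1.9,1.6]
    - [5.4,2.3,1.9]
    - [6.1,2.5,2.2]
    - [6.2,2.5,2.2]
    - [6.2,2.5,2.2]
    - [6.2,2.5,2.2]
  turn: [-0.3,-0.7,-1.2,-1.7,-2.2,-2.7,-3.2,-3.2,-3.2,-3.2]

```text
time_s: 43.1
eef_pos: [600.3, -59.1, 352.1]
ee_rot: [-0.673, 0.176, -0.246, 0.675]
wrist_force: [-0.2, 0.6, -2.7]
opening: 33.4
```

Run:
```python
from sim import *
s=readout.state();q=s["q"];print(q.round(2),R.from_quat(s["ee_rot"]).as_matrix()[:,1].round(3),s["opening"])
go(562,-336.7,290,-9)
for o in run(q,[(562,-337,290,-10),(562,-337,110,-10)])[1]:print(*o)
```

```text
[-0.93  0.31  1.2   1.45 -0.28  1.47 -0.35] [ 0.096 -0.027 -0.995] 33.35194347524541
t 43.1 pos [600.3 -59.1 352.1] yaw -34.8 offset [  4.83   2.62 -10.08] turn -3.23
[-0.18  0.53  1.    1.32 -0.44  1.52  0.6 ] 0.003
[-0.16  0.64  0.91  1.56 -0.53  1.2   0.67] 0.0
```

Request:
play_rows:
  hand: [-1,-1,-1,-1,-1,-1,-1,-1,-1,-1,-1,-1,-1,-1]
  offset:
    - [0.3,0.1,-0.7]
    - [0.8,0.3,-1.7]
    - [1.3,0.5,-2.8]
    - [1.9,0.8,-4]
    - [2.5,1.1,-5.2]
    - [3,1.4,-6.4]
    - [3.6,1.7,-7.6]
    - [4.2,2,-8.8]
    - [4.6,2.3,-9.6]
    - [4.8,2.6,-10.1]
    - [4.8,2.6,-10.1]
    - [4.8,2.6,-10.1]
    - [4.8,2.6,-10.1]
    - [4.8,2.6,-10.1]
  turn: [0,-0.3,-0.6,-0.9,-1.2,-1.5,-1.9,-2.3,-2.7,-3.1,-3.2,-3.2,-3.2,-3.2]

```text
time_s: 44.5
eef_pos: [561.8, -335.3, 291.0]
ee_rot: [0.711, -0.021, 0.091, -0.697]
wrist_force: [-0.1, -0.3, -1.9]
opening: 33.6
```

Run:
```python
from sim import *
s=readout.state();q=s["q"];print(q.round(2),R.from_quat(s["ee_rot"]).as_matrix()[:,1].round(3),s["opening"])
go(562,-336.7,215,-9);go(562,-336.7,114,-9)
d=snap("wrist","w9.png")
```

```text
[-0.25  0.44  1.03  1.42 -0.42  1.4   0.61] [ 0.097 -0.027 -0.995] 33.58477520479521
t 44.5 pos [ 561.8 -335.3  291. ] yaw -9.0 offset [-0.29  3.03 -0.02] turn -0.01
t 44.5 pos [ 561.8 -335.3  291. ] yaw -9.0 offset [-0.69  7.05  0.02] turn -0.01
```

View pics/w9.png

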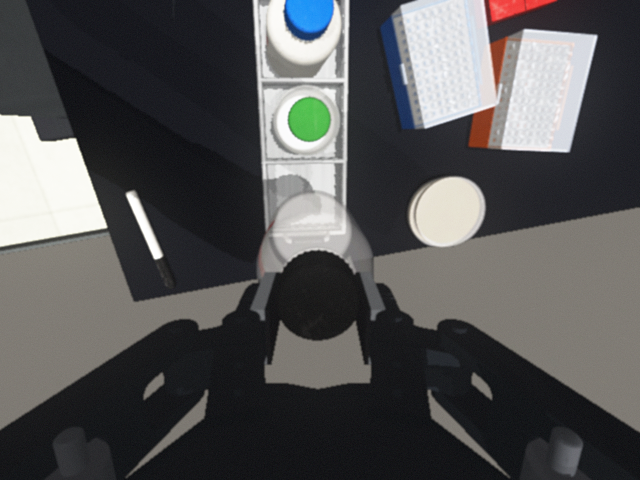

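Request:
play_rows:
  hand: [-1,-1,-1,-1,-1,-1,-1,-1,-1,-1,-1,-1,-1,-1]
  offset:
    - [-0.05,0.5,-0.05]
    - [-0.12,1.2,-0.05]
    - [-0.2,2,-0.05]
    - [-0.28,2.8,-0.03]
    - [-0.34,3.4,0]
    - [-0.4,4,0]
    - [-0.45,4.6,0]
    - [-0.5,5.1,0]
    - [-0.54,5.5,0]
    - [-0.58,5.9,0]
    - [-0.62,6.3,0]
    - [-0.65,6.6,0]
    - [-0.65,6.6,0]
    - [-0.65,6.6,0]
  turn: [0,0,0,0,0,0,0,0,0,0,0,0,0,0]

```text
time_s: 45.95
eef_pos: [561.8, -337.5, 125.3]
ee_rot: [0.711, -0.021, 0.091, -0.697]
wrist_force: [-0.4, -0.5, -1.7]
opening: 33.6
```

Run:
```python
from h import *
s=readout.state();print(s["wrist_force"],R.from_quat(s["ee_rot"]).as_matrix()[:,1].round(3),s["opening"])
go(562,-336.7,114,-9)
```

```text
[-0.36566658 -0.45366897 -1.69792019] [ 0.097 -0.027 -0.995] 33.616786751480106
t 45.95 pos [ 561.8 -337.5  125.3] yaw -9.1 offset [-0.04  0.45  0.04] turn -0.01
```

Request:
play_rows:
  hand: [-1,-1,-1,-1,-1,-1]
  offset:
    - [-0.02,0.15,0]
    - [-0.03,0.3,0]
    - [-0.04,0.4,0]
    - [-0.04,0.45,0]
    - [-0.04,0.45,0]
    - [-0.04,0.45,0]
  turn: [0,0,0,0,0,0]

```text
time_s: 46.55
eef_pos: [561.9, -337.7, 114.1]
ee_rot: [0.711, -0.021, 0.091, -0.697]
wrist_force: [1.1, 0.0, -1.8]
opening: 33.6
```

Request:
play_rows:
  hand: [-1,-1,-1,-1,-1]
  offset:
    - [0,0.04,0]
    - [-0.01,0.08,0]
    - [-0.01,0.1,0]
    - [-0.01,0.1,0]
    - [-0.01,0.1,0]
  turn: [0,0,0,0,0]

```text
time_s: 47.05
eef_pos: [562.4, -338.6, 113.0]
ee_rot: [0.711, -0.02, 0.092, -0.697]
wrist_force: [-1.2, 0.0, 8.0]
opening: 33.4
```

Request:
play_rows:
  hand: [-0.1,0,0.1,0.3,0.6,1,1,1,1,1,1,1,1,1,1]
  offset:
    - [0,0,0]
    - [0,0,0]
    - [0,0,0]
    - [0,0,0]
    - [0,0,0]
    - [0,0,0]
    - [0,0,0]
    - [0,0,0]
    - [0.05,-0.4,0]
    - [0.12,-1,0]
    - [0.2,-2,0]
    - [0.32,-3.2,0]
    - [0.45,-4.5,0]
    - [0.55,-5.5,0]
    - [0.55,-5.5,0]
  turn: [0,0,0,0,0,0,0,0,0,0,0,0,0,0,0]

```text
time_s: 48.55
eef_pos: [563.4, -338.3, 256.5]
ee_rot: [0.712, -0.018, 0.094, -0.696]
wrist_force: [0.9, -0.0, -0.8]
opening: 85.2
```

Run:
```python
from h import *
d=snap("wrist");t=snap("scene")
A=np.hstack([cv2.resize(d["frame"][0:360,160:500],(340,360)),cv2.resize(t["frame"][205:285,350:470],(450,300),interpolation=cv2.INTER_CUBIC).copy() if 0 else cv2.copyMakeBorder(cv2.resize(t["frame"][205:285,350:470],(450,300),interpolation=cv2.INTER_CUBIC),0,60,0,0,cv2.BORDER_CONSTANT)])
cv2.imwrite("pics/f0.png",A);go(480,-250,300)
h=cv2.cvtColor(d["frame"],cv2.COLOR_BGR2HSV)
c,q=np.cos(-.147),np.sin(-.147)
for n,lo,hi,z in(("blue",(100,120,60),(125,255,255),144),("green",(45,100,50),(80,255,255),139)):
    m=cv2.inRange(h,lo,hi);m[:,380:]=0;k,l,st,ce=cv2.connectedComponentsWithStats(m);i=1+st[1:,4].argmax();p=onz(d,*ce[i],z);v=p[:2]-[584,-256.5];print(n,st[i],p.round(1),"carrier",(np.array([[c,q],[-q,c]])@v).round(1))
print(proj(d,np.array([571.7,-339.6,129])))
```

```text
t 48.65 pos [ 562.5 -337.1  252.5] yaw -9.1 offset [-3.59 -2.32  2.89] turn 0
blue [281   0  51  22 818] [ 592.3 -192.3  144. ] carrier [-1.2 64.7]
green [ 285   88   47   50 1854] [ 583.4 -255.9  139. ] carrier [-0.7  0.5]
[309.7260404 221.6360913]
```

View pics/f0.png

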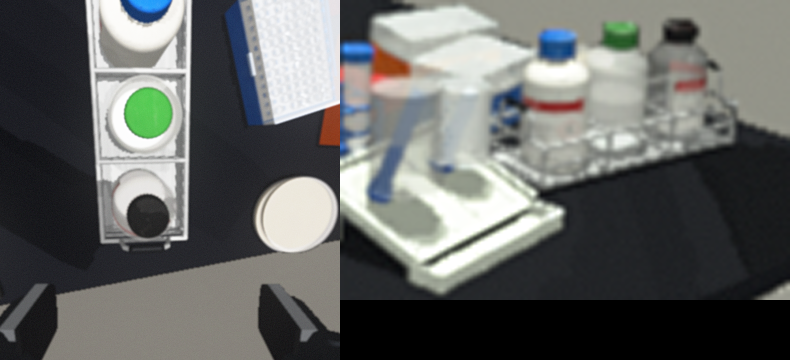

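Run:
```python
from h import *
t=snap("top");a=cv2.imread("pics/t0.png")
m=(cv2.absdiff(t["frame"],a).max(2)>18).astype(np.uint8)
r=m[225:300,345:432];k,l,st,ce=cv2.connectedComponentsWithStats(r)
def S(p):
    c,q=np.cos(.14),np.sin(.14);v=p[:2]-[571,26];return (np.array([[c,q],[-q,c]])@v).round(0)
for n,(x,y,z) in {"large exp":(557.7,70,160),"small exp":(575.7,-24.5,134)}.items():print(n,proj(t,np.array([x,y,z])).round(1),S(np.array([x,y])))
for i in range(1,k):
    if st[i,4]>30:print(st[i]+[345,225,0,0,0],ce[i]+[345,225])
h=cv2.cvtColor(t["frame"],cv2.COLOR_BGR2HSV)
print("red/timer diff px",m[165:195,330:362].sum(),m[290:318,228:260].sum())
```

```text
large exp [375.5 255.4] [-7. 45.]
small exp [409.9 249.3] [ -2. -51.]
[393 238  28  27 498] [405.62248996 251.52610442]
[358 241  30  34 721] [372.15117892 257.98751734]
[379 287  29  13 294] [392.67687075 294.04761905]
[345 290  11  10  81] [349.16049383 295.45679012]
red/timer diff px 0 9
```

```bash
python3 -c "
from bench import readout,env
s=readout.state();print(s['time_s'],abs(s['dq']).max());print(env.close_job())"
```

```text
48.7 0.01696341482578544
the job is handed in; nothing more can be done
None
```

I handed the job in at 48.7 s: all three bottles stand in their bays and both beakers hang on their pegs. The interface gives no verdict, so what follows rests on my own checks.

**Bottles:** I gripped each by its cap and set it in the carrier: blue left, green middle, black right.
- In the last wrist view, green is within 1 mm of its bay centre and black within about 4 mm.
- Blue was only partly in that view, so its reading there (y = 65 mm, target 84) is cut short and I disregarded it. When I set it down, the gripper was within about 2 mm of its bay centre.
- All three look upright in the scene view.

**Beakers:** The large one is on the long left peg and the small one on the short right peg. Both touched their pegs at the expected height, with closed ends at about 160 and 132 mm. The top and scene views agree with their positions.

**Bystanders:** Compared with the start, the top view shows no change at the red-capped bottle. At the timer it shows 9 changed pixels. I took those as noise, since I never worked near it.

**What went wrong or disagreed:**
- Carrying the black bottle, the arm reached the limits of joints 2 and 3, which left the tool about 5.7 degrees off vertical. I took another route to free the joints, allowed for the tilt and set the bottle down; it stands upright.
- The wrist and top cameras disagreed by about 3 to 6 mm in y. I aimed in between, and the final placings fit that.

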